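Set up, scan in and tidy after the imager's reference standards

ROBOT

A 6-joint arm with a two-finger parallel gripper is mounted at the origin on the work surface. World frame = base frame: x ahead of the robot, y to its left, z up, the work surface at z = 0. Lengths are in m, angles in rad, forces in N, time in s.
With the tool pointing down it reaches from about 0.3 to 0.875 m from the base axis. Payload 4.2 kg.
Tool frame: the origin (TCP) lies between the finger pads; the fingertips stand 25 mm ahead of it and the grasp point (between the pads) lies 6 mm ahead of it; z points along the fingers, y is the line along which they close (so a half turn about z gives the same grasp; the last joint's range is limited). The gripper opens to 85 mm and grips with 20 to 120 N. Pads are 22 mm wide; open, the fingers measure 114 mm over their backs; the gripper's body (76 mm by 85 mm) begins 54 mm behind the grasp point. The pads swing forward as they close: fully open they stand 13 mm farther back than shut.
Start: joints at [1.158, 0.32, 1.565, -0, 1.257, -0.02], TCP at [0.22, 0.531, 0.229] pointing down, gripper open.
Joint ranges: [-3.11, 3.11], [-0.84, 2.01], [0.21, 2.61], [-1.34, 4.49], [0.05, 2.63], [-2.56, 2.56]. Speed limits (rad/s): [2.57, 2.57, 3.14, 3.14, 3.14, 3.14].

INTERFACE

Orientations are given as a unit quaternion [x, y, z, w].
In Python, from bench import ctrl, viewer, job gives the robot as it stands. The module is installed in compiled form; this text tells all that it offers.
- The arm moves only by the tool apply_moves, never from a script. Its argument "steps" is a list of rows, each a list of 3 entries, a list of its own where there are three numbers: the turn, a rotation vector about the tool's x, y, z in degrees, then the shift along the tool's x, y, z in mm, then the closure, from 0 (fully open) to 1 (shut). A call has exactly 8 rows; each row shifts and turns the commanded pose from where the row before left it, along the tool's axes as they then stand; what a row does not reach is not made up. A row lasts 1/10 s, in which the tool goes at most 50 mm and 8.59 degrees, less where a joint would pass 70% of its speed; a pose out of reach is approached as far as the arm can. A call is refused whole if a number of a shift passes 50 or a number of a turn 8.59, either way. A call with a gripper value outside its range is refused whole. The fingers move at their own pace and stop on an object; "grip_force" is the grip in N (left out, the last holds). Time passes only in rows, so rows that do not move let the fingers close, or fill a call up. It gives the time, the measured TCP pose, the force, the opening and the grip force at its end, in the units of the state.
- ctrl.read_state(): the state, without advancing time (a new reading comes with each control period).
- viewer.grab_frame(name): name is "scene" or "top"; returns a dict with "img" (384x512x3 uint8, red, green, blue), "intrinsics" (3x3 intrinsics, pixels), "k1" (the pictures are not rectified: a ray, as slopes to the right and down, at radius r is drawn at 1 + k1 r^2 times it, then the intrinsics apply), "xyz" and "rotation" of the camera in the world. Camera axes: x right, y up, looking along -z (the intrinsics and any distortion apply to the point x, -y, -z); pixel columns grow to the right and rows downward; lengths in m; the calibration is good to about 2 mm. A picture is of the moment at which its call begins. There is no depth.
- job.sign_off(): hands the job in; it is judged then, once.
The state is a dict: "t": time; "qpos": joint angles; "joint_velocities": joint speeds; "joint_torque": joint torques, N m; "ee_pos": TCP position; "orientation": TCP orientation; "ft_force": force on the tool from outside, world axes, zero at the start; "moment": the same for the moment, N m; "gripper_width": finger opening in m; "gripper_force": force on a finger pad.
Only numpy, scipy, OpenCV 4.12 (cv2) and the standard library are available. Lean on these libraries where they do the work, as an engineer would, in place of code of your own. Each camera call takes 0.05 s, during which the arm holds its last target. There are 200 camera calls.

TASK

Stand each top-heavy reference standard from the grey rack upright on the white centre of the pad of its own colour, letting go carefully so that it stays standing still. When all of them stand, take the code reader by its orange grip and aim its window straight down at the label on top of each standard, a few centimetres above it and held still for a second or two, in the order red, yellow, green, blue (skip any that is absent). Then hang the reader over the middle part of the rail's bar, one leg on either side, and let go; tip no standard over and leave the other things on the bench alone.

Things in the scene. Friction and masses are not known exactly. Their poses are not given: they have to be found in the camera images.
- std_red: red reference standard (may be absent): rigid top-heavy post, 130 mm tall, 0.22 kg, most of it in the head. Steel foot 26 mm across, 8 mm high; steel stem 14 mm across; red cylindrical head 44 mm across, 90 to 130 mm above the foot's underside. Origin: centre of the foot's underside, z up the post. It falls beyond about 8 degrees of lean. Starts upright in a rack cell
- label_red (a point): centre of the white, black-barred code label (30 x 24 mm) on the flat top of the red standard's head, 130 mm above the foot's underside, facing up
- pad_red: fixed pad for the red standard: a red ring 72 mm across round a flat white centre 56 mm across. Origin: centre of its underside, on top of the levelling plate; its flat top is 8 mm above that (18 mm above the bench)
- std_yellow: yellow reference standard (may be absent): rigid top-heavy post, 130 mm tall, 0.22 kg, most of it in the head. Steel foot 26 mm across, 8 mm high; steel stem 14 mm across; yellow cylindrical head 44 mm across, 90 to 130 mm above the foot's underside. Origin: centre of the foot's underside, z up the post. It falls beyond about 8 degrees of lean. Starts upright in a rack cell
- label_yellow (a point): centre of the white, black-barred code label (30 x 24 mm) on the flat top of the yellow standard's head, 130 mm above the foot's underside, facing up
- pad_yellow: fixed pad for the yellow standard: a yellow ring 72 mm across round a flat white centre 56 mm across. Origin: centre of its underside, on top of the levelling plate; its flat top is 8 mm above that (18 mm above the bench)
- std_green: green reference standard (may be absent): rigid top-heavy post, 130 mm tall, 0.22 kg, most of it in the head. Steel foot 26 mm across, 8 mm high; steel stem 14 mm across; green cylindrical head 44 mm across, 90 to 130 mm above the foot's underside. Origin: centre of the foot's underside, z up the post. It falls beyond about 8 degrees of lean. Starts upright in a rack cell
- label_green (a point): centre of the white, black-barred code label (30 x 24 mm) on the flat top of the green standard's head, 130 mm above the foot's underside, facing up
- pad_green: fixed pad for the green standard: a green ring 72 mm across round a flat white centre 56 mm across. Origin: centre of its underside, on top of the levelling plate; its flat top is 8 mm above that (18 mm above the bench)
- std_blue: blue reference standard (may be absent): rigid top-heavy post, 130 mm tall, 0.22 kg, most of it in the head. Steel foot 26 mm across, 8 mm high; steel stem 14 mm across; blue cylindrical head 44 mm across, 90 to 130 mm above the foot's underside. Origin: centre of the foot's underside, z up the post. It falls beyond about 8 degrees of lean. Starts upright in a rack cell
- label_blue (a point): centre of the white, black-barred code label (30 x 24 mm) on the flat top of the blue standard's head, 130 mm above the foot's underside, facing up
- pad_blue: fixed pad for the blue standard: a blue ring 72 mm across round a flat white centre 56 mm across. Origin: centre of its underside, on top of the levelling plate; its flat top is 8 mm above that (18 mm above the bench)
- rack: fixed grey storage rack, 75 x 325 mm and 35 mm high, with four open cells in a row along its y axis; cell centres at y = -120, -40, 40, 120 mm, each cell about 65 mm (x) by 75 mm (y); floor 5 mm thick, walls 5 mm. Origin: centre of its underside. The standards' heads stand well above its rim
- plate: fixed aluminium levelling plate on the bench, 100 x 400 x 10 mm, long along its y, carrying the four coloured pads in a row about 90 mm apart. Origin: centre of its underside
- reader: saddle-shaped code reader (inverted U), 0.30 kg, balanced, standing on its two legs on the bench. Legs 70 (x) by 26 (y) mm, 50 mm high, centred at y = -35 mm (cream, red window in its underside) and y = +35 mm (grey); gap between them 44 mm. A bridge joins them, underside 50 mm and top 66 mm above the feet. Origin: between the feet at their underside; z up
- grip (a point): middle of the reader's orange grip ridge, 88 mm above the reader's origin. The ridge is 60 mm long (reader x), 20 mm thick (reader y), and stands from 66 to 108 mm above the feet
- window (a point): centre of the red reading window in the underside of the reader's cream leg, at x = 0, y = -35 mm, z = 0 in the reader's frame; it reads straight out of the underside (reader's -z), from 20 to 100 mm away, label within 15 mm of its axis, always on, held still for 1 s
- rail: fixed hanging rail: flat aluminium bar along its x axis, 260 mm long, 24 mm wide, 10 mm thick, top 140 mm above the bench, on two blue posts at x = -125 and +125 mm (feet 40 x 90 mm; end stops 10 mm thick rise 12 mm above the bar). Origin: on the bench under the middle
- rail_top (a point): middle of the bar's top face; axes as the rail's. When the reader hangs, its bridge lies flat on the bar with one leg on either side, so its feet are 50 mm below this point
- bottle: bystander: white capped jar, 44 mm across, 85 mm tall, origin at the centre of its underside; leave it alone
- beaker: bystander: glass cup 60 mm across, 70 mm tall, origin at the centre of its underside; leave it alone
- marker: bystander: marker pen lying on the bench, 130 mm long; leave it alone
Mind the look-alikes: they are no part of the job. Leave any black look-alike of the reader alone.

How it is judged:
On the way, in this order (a step that is already met when the one before it is completed fails the run):
1. every standard present stands still, released, on the pad of its colour (horizontal distance between std_red and pad_red below 0.015 m and z of std_red in the frame of pad_red between 0.004 and 0.013 m and angle between each of std_red, std_yellow, std_green, std_blue's own z axis and vertical below 0.05 rad and linear speed of each of std_red, std_yellow, std_green, std_blue below 0.02 m/s and contact force between each of std_red, std_yellow, std_green, std_blue and the fingers below 0.1 N and horizontal distance between std_yellow and pad_yellow below 0.015 m and z of std_yellow in the frame of pad_yellow between 0.004 and 0.013 m and horizontal distance between std_green and pad_green below 0.015 m and z of std_green in the frame of pad_green between 0.004 and 0.013 m and horizontal distance between std_blue and pad_blue below 0.015 m and z of std_blue in the frame of pad_blue between 0.004 and 0.013 m), for 0.8 s.
2. the reader is held still with its window over the red standard's label (x of label_red in the frame of window between -0.015 and 0.015 m and y of label_red in the frame of window between -0.015 and 0.015 m and z of label_red in the frame of window between -0.1 and -0.02 m and angle between the z axis of reader and the z axis of std_red, either way round below 0.2 rad and horizontal distance between std_red and pad_red below 0.015 m and z of std_red in the frame of pad_red between 0.004 and 0.013 m and angle between std_red's own z axis and vertical below 0.05 rad and linear speed of std_red below 0.02 m/s and contact force between std_red and the fingers below 0.1 N), for 1 s.
3. the reader is held still with its window over the yellow standard's label (x of label_yellow in the frame of window between -0.015 and 0.015 m and y of label_yellow in the frame of window between -0.015 and 0.015 m and z of label_yellow in the frame of window between -0.1 and -0.02 m and angle between the z axis of reader and the z axis of std_yellow, either way round below 0.2 rad and horizontal distance between std_yellow and pad_yellow below 0.015 m and z of std_yellow in the frame of pad_yellow between 0.004 and 0.013 m and angle between std_yellow's own z axis and vertical below 0.05 rad and linear speed of std_yellow below 0.02 m/s and contact force between std_yellow and the fingers below 0.1 N), for 1 s.
4. the reader is held still with its window over the green standard's label (x of label_green in the frame of window between -0.015 and 0.015 m and y of label_green in the frame of window between -0.015 and 0.015 m and z of label_green in the frame of window between -0.1 and -0.02 m and angle between the z axis of reader and the z axis of std_green, either way round below 0.2 rad and horizontal distance between std_green and pad_green below 0.015 m and z of std_green in the frame of pad_green between 0.004 and 0.013 m and angle between std_green's own z axis and vertical below 0.05 rad and linear speed of std_green below 0.02 m/s and contact force between std_green and the fingers below 0.1 N), for 1 s.
5. the reader is held still with its window over the blue standard's label (x of label_blue in the frame of window between -0.015 and 0.015 m and y of label_blue in the frame of window between -0.015 and 0.015 m and z of label_blue in the frame of window between -0.1 and -0.02 m and angle between the z axis of reader and the z axis of std_blue, either way round below 0.2 rad and horizontal distance between std_blue and pad_blue below 0.015 m and z of std_blue in the frame of pad_blue between 0.004 and 0.013 m and angle between std_blue's own z axis and vertical below 0.05 rad and linear speed of std_blue below 0.02 m/s and contact force between std_blue and the fingers below 0.1 N), for 1 s.
At the end, for the whole second after the job is handed in: Each standard present stands still on its pad, within 15 mm of its centre and 0.05 rad of upright; the reader rests astride the bar (within 8 mm in height, 16 mm across, 90 mm of its middle along it, 0.12 rad of level), at rest; all released (all of step 1 and x of reader in the frame of rail_top between -0.09 and 0.09 m and y of reader in the frame of rail_top between -0.016 and 0.016 m and z of reader in the frame of rail_top between -0.058 and -0.042 m and angle between the y axis of reader and the y axis of rail, either way round below 0.2 rad and angle between reader's own z axis and vertical below 0.12 rad and linear speed of reader below 0.02 m/s and contact force between reader and the fingers below 0.1 N); the robot touches nothing.
It fails at once if a standard is tipped over (angle between any of std_red, std_yellow, std_green, std_blue's own z axis and vertical above 0.6 rad).
It fails at once if a bystander is disturbed (distance of any of bottle, beaker, marker from where it was at the start of the episode above 0.05 m).
Of std_red, std_yellow, std_green, std_blue only 3 to 4 are there at a start; the rules pass over those that are not, and their reading is None.
At some moment in a run one of reader may be knocked a few centimetres aside while the robot is not near it.
It also fails if it takes over 210 s, if anything falls off the work surface, if the arm or the gripper's body presses on something with over 40 N, if the wrist force passes 120 N, or if a joint passes its speed limit or range.

## Working session

There is one attempt and no reset: what is moved stays moved. The work goes in short steps, Python scripts to look and compute and a tool call to move; the robot and the scene stay as the last step left them, time stands still between calls to the robot, and variables do not carry over. Pictures are saved under pics/ and viewed, at most 18 in all, crops included, and the job is handed in when it is done.

Besides the shell and the picture viewer there is one more tool, called as name(argument=value, ...) on one line, values as JSON. apply_moves: Moves the arm, as the interface text tells. Its arguments: {"type":"object","properties":{"steps":{"type":"array"},"grip_force":{"type":"number"}},"required":["steps"]}

```bash
mkdir -p pics; python3 - <<'E'
from bench import ctrl, viewer
import cv2
for n in("scene","top"):
    f=viewer.grab_frame(n); cv2.imwrite(f"pics/{n}0.png",cv2.cvtColor(f["img"],cv2.COLOR_RGB2BGR)); print(n,f["intrinsics"],f["k1"],f["xyz"],f["rotation"])
print(ctrl.read_state())
E
```

```text
scene [[378.3026571    0.         254.72079084]
 [  0.         378.3026571  192.52909517]
 [  0.           0.           1.        ]] -0.0025726076773657128 [ 1.02032236 -0.3035      0.90867671] [0.29838898 0.14001787 0.40941158 0.85072979]
top [[493.95896216   0.         251.76992196]
 [  0.         493.95896216 192.87142846]
 [  0.           0.           1.        ]] -0.010235329317736715 [0.22193625 0.10084718 1.65589318] [-0.07168167  0.07104432  0.71109326 -0.69581665]
{'t': 0.1, 'qpos': array([ 1.15800219e+00,  3.20247593e-01,  1.56552897e+00, -1.32606203e-05,
        1.25736919e+00, -2.00439502e-02]), 'joint_velocities': array([-0.00060849, -0.00153624, -0.0025041 , -0.00010828,  0.00071463,
       -0.00031537]), 'joint_torque': array([ 2.21611190e-03, -4.16408622e+01, -2.34709454e+01,  4.01288287e-05,
        4.85428231e-03,  9.39666904e-06]), 'ee_pos': array([0.21993357, 0.53083653, 0.22796594]), 'orientation': array([ 1.95113315e-01,  9.80780399e-01, -7.59789650e-04, -1.60592851e-04]), 'ft_force': array([ 0.68178794, -0.07694102,  0.0677746 ]), 'moment': array([-0.02224968, -0.03183885,  0.00717393]), 'gripper_force': 0.0, 'gripper_width': 0.08569317840167456}
```

View pics/scene0.png

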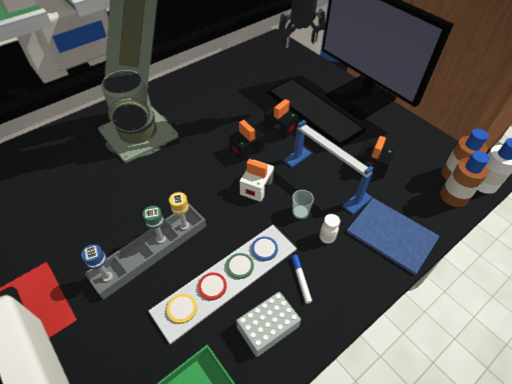

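View pics/top0.png

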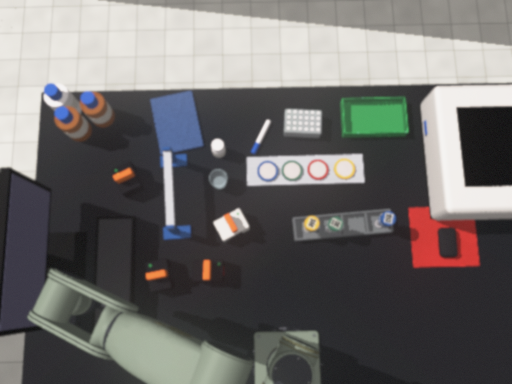

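The red cell is empty, so yellow (312,224), green (335,224) and blue (388,219) are in the rack in the top view. The pads are at y≈170 px, the cream reader is at (231,224) and the rail's bar runs x≈168, y 152–232. Next I measure them.

```bash
cat > h.py <<'E'
import numpy as np, cv2
from scipy.spatial.transform import Rotation as R
from bench import ctrl, viewer
def grab(n): 
    f=viewer.grab_frame(n); f["hsv"]=cv2.cvtColor(f["img"],cv2.COLOR_RGB2HSV); return f
def ray(f,u,v):
    K=f["intrinsics"]; d=np.array([(u-K[0,2])/K[0,0],(v-K[1,2])/K[1,1]]); s=d.copy()
    for _ in range(8): s=d/(1+f["k1"]*(s@s))
    return R.from_quat(f["rotation"]).apply([s[0],-s[1],-1])
def onz(f,u,v,z):
    r=ray(f,u,v); c=np.array(f["xyz"]); return c+r*(z-c[2])/r[2]
def proj(f,p):
    q=R.from_quat(f["rotation"]).inv().apply(np.array(p)-f["xyz"]); s=np.array([q[0],-q[1]])/-q[2]
    s=s*(1+f["k1"]*(s@s)); K=f["intrinsics"]; return np.array([K[0,0]*s[0]+K[0,2],K[1,1]*s[1]+K[1,2]])
HUE={"red":[(0,7),(172,180)],"orange":[(5,18)],"yellow":[(18,35)],"green":[(60,95)],"blue":[(98,125)]}
def blobs(f,col,smin=110,vmin=50,amin=25):
    h=f["hsv"]; m=np.zeros(h.shape[:2],np.uint8)
    for a,b in HUE[col]: m|=cv2.inRange(h,(a,smin,vmin),(b,255,255))
    if col=="green": pass
    cs,_=cv2.findContours(m,cv2.RETR_EXTERNAL,cv2.CHAIN_APPROX_NONE); out=[]
    for c in cs:
        hu=cv2.convexHull(c); a=cv2.contourArea(hu)
        if a>=amin:
            M=cv2.moments(hu); out.append((M["m10"]/M["m00"],M["m01"]/M["m00"],a,c))
    return out
def save(f,name,box,k):
    x0,y0,x1,y1=box; im=cv2.cvtColor(f["img"][y0:y1,x0:x1],cv2.COLOR_RGB2BGR)
    cv2.imwrite("pics/"+name,cv2.resize(im,None,fx=k,fy=k,interpolation=cv2.INTER_CUBIC))
E
python3 - <<'E'
from h import *
for n in("top","scene"):
    f=grab(n)
    print(n)
    for c in HUE:
        for u,v,a,_ in blobs(f,c,90,40):
            if a<2500: print(c,round(u,1),round(v,1),int(a),"z.018",onz(f,u,v,.018)[:2].round(3),"z.115",onz(f,u,v,.115)[:2].round(3))
    save(f,n+"_z.png",(140,130,400,290) if n=="top" else (140,100,400,350),3 if n=="top" else 2.4)
E
```

```text
top
red 317.6 169.2 289 z.018 [ 0.635 -0.128] z.115 [ 0.611 -0.114]
orange 156.0 274.3 222 z.018 [0.292 0.418] z.115 [0.288 0.399]
orange 206.2 269.9 203 z.018 [0.303 0.254] z.115 [0.298 0.245]
orange 230.2 221.7 118 z.018 [0.461 0.173] z.115 [0.447 0.169]
orange 123.1 175.1 240 z.018 [0.629 0.537] z.115 [0.605 0.511]
orange 84.2 135.0 104 z.018 [0.776 0.677] z.115 [0.743 0.643]
orange 106.5 121.9 78 z.018 [0.822 0.601] z.115 [0.787 0.571]
orange 68.3 119.7 485 z.018 [0.833 0.735] z.115 [0.797 0.698]
orange 93.5 104.8 454 z.018 [0.887 0.649] z.115 [0.847 0.617]
yellow 311.4 222.7 182 z.018 [ 0.451 -0.098] z.115 [ 0.438 -0.087]
yellow 344.2 168.5 304 z.018 [ 0.636 -0.219] z.115 [ 0.611 -0.2  ]
blue 176.3 231.9 370 z.018 [0.431 0.353] z.115 [0.418 0.338]
blue 384.1 219.8 64 z.018 [ 0.456 -0.342] z.115 [ 0.442 -0.316]
blue 160.6 160.7 28 z.018 [0.677 0.409] z.115 [0.65  0.391]
blue 254.4 148.1 62 z.018 [0.715 0.086] z.115 [0.686 0.087]
blue 62.5 113.8 177 z.018 [0.856 0.757] z.115 [0.818 0.718]
blue 87.9 98.7 162 z.018 [0.91 0.67] z.115 [0.869 0.636]
blue 52.1 91.1 156 z.018 [0.942 0.79
[... 1018 characters left out ...]
061] z.115 [-0.905 -0.087]
blue 99.3 264.5 42 z.018 [ 0.406 -0.324] z.115 [ 0.473 -0.321]
blue 295.9 261.3 105 z.018 [0.719 0.084] z.115 [0.752 0.042]
blue 91.9 253.9 362 z.018 [ 0.365 -0.326] z.115 [ 0.436 -0.323]
blue 264.1 248.2 471 z.018 [0.636 0.044] z.115 [0.678 0.006]
blue 369.1 169.1 38 z.018 [0.623 0.487] z.115 [0.666 0.401]
blue 506.0 149.6 187 z.018 [0.849 0.914] z.115 [0.868 0.781]
blue 297.1 149.9 604 z.018 [0.418 0.366] z.115 [0.483 0.293]
blue 477.2 150.5 840 z.018 [0.791 0.834] z.115 [0.816 0.71 ]
blue 301.4 122.8 42 z.018 [0.328 0.47 ] z.115 [0.404 0.385]
blue 327.7 56.7 79 z.018 [0.091 0.843] z.115 [0.193 0.718]
blue 79.2 36.2 877 z.018 [-0.712  0.088] z.115 [-0.523  0.045]
```

View pics/top_z.png

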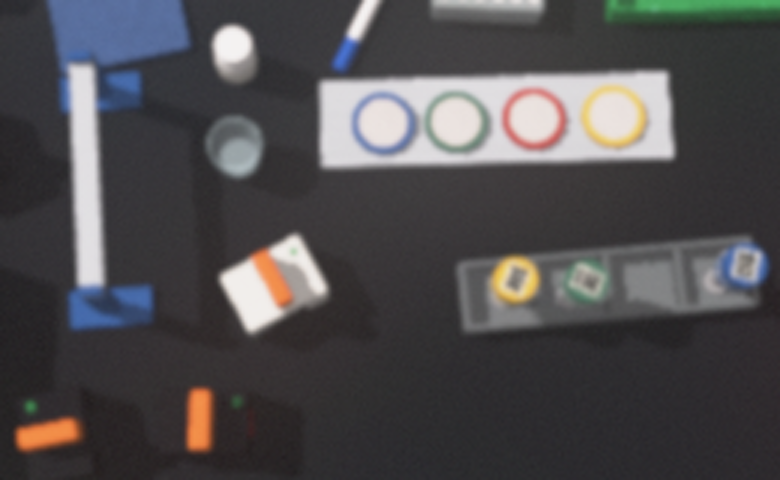

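View pics/scene_z.png

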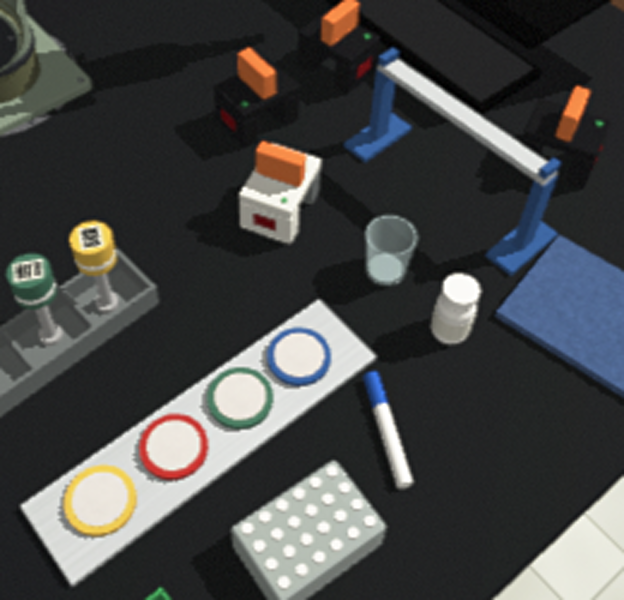

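Close up, the reader's green LED and red mark are on its right/upper side in the top view, so its cream leg faces −y/+x. The three black-bodied readers are decoys. Next come refined estimates.

```bash
cat >> h.py <<'E'
def tool():
    s=ctrl.read_state(); M=R.from_quat(s["orientation"]).as_matrix()
    return np.array(s["ee_pos"]),M,s
def delta(p,yaw_y):  # target TCP, world angle of tool y (deg): turn about tool z, shift in current tool axes mm
    e,M,s=tool(); a=np.degrees(np.arctan2(M[1,1],M[0,1])); d=M.T@(np.array(p)-e)*1000
    return "now",e.round(4),"yaw",round(a,1),"turn z",round(-((yaw_y-a+180)%360-180),1),"shift",d.round(1),"tilt",(R.from_matrix(M).as_matrix()[:,2]).round(3)
E
python3 - <<'E'
from h import *
T,S=grab("top"),grab("scene")
def near(f,col,p,rad=14,smin=70,vmin=35):
    u=proj(f,p); h=f["hsv"]; m=np.zeros(h.shape[:2],np.uint8)
    for a,b in HUE[col]: m|=cv2.inRange(h,(a,smin,vmin),(b,255,255))
    k=np.zeros_like(m); cv2.circle(k,(int(round(u[0])),int(round(u[1]))),rad,255,-1); m&=k
    n,l,st,_=cv2.connectedComponentsWithStats(m); 
    pts=np.vstack([np.argwhere(l==i) for i in range(1,n) if st[i,4]>=4])[:,::-1].astype(np.int32)
    hu=cv2.convexHull(pts); M=cv2.moments(hu); return M["m10"]/M["m00"],M["m01"]/M["m00"],M["m00"],pts
for c,p,q in(("yellow",(.435,-.084,.115),(.637,-.219,.018)),("green",(.435,-.156,.115),(.638,-.04,.018)),("blue",(.438,-.320,.115),(.636,.044,.018))):
    for nm,x,z,rads in(("std",p,.115,(10,14)),("pad",q,.018,(20,26))):
        for f,rd in((T,rads[0] if nm=="std" else 16),(S,rads[1])):
            u,v,a,_=near(f,c,x,rd); print(c,nm,onz(f,u,v,z)[:2].round(4),int(a))
# reader grip
for f in(T,S):
    u,v,a,pts=near(f,"orange",(.448,.169,.095),18,110); print("grip",onz(f,u,v,.09)[:2].round(4),int(a))
    if f is T:
        b=cv2.boxPoints(cv2.minAreaRect(pts)); w=np.array([onz(f,*x,.1)[:2] for x in b]); print(w.round(3))
        for i in(0,1): d=w[i+1]-w[i]; print(np.hypot(*d).round(3),np.degrees(np.arctan2(d[1],d[0])).round(1))
# bar: bright low-sat in region
for f in(T,S):
    h=f["hsv"]; m=cv2.inRange(h,(0,0,150),(180,60,255)); k=np.zeros_like(m)
    L=[proj(f,(x,y,.14)) for x,y in((.40,.33),(.40,.39),(.68,.41),(.68,.35))]
    if f is T: k[148:235,158:182]=255
    else: k[122:172,298:370]=255
    m&=k; n,l,st,_=cv2.connectedComponentsWithStats(m); i=1+st[1:,4].argmax(); pts=np.argwhere(l==i)[:,::-1].astype(np.float32)
    r=cv2.minAreaRect(pts); b=cv2.boxPoints(r); w=np.array([onz(f,*x,.14)[:2] for x in b]); print("bar",w.round(3).tolist(),w.mean(0).round(4))
E
```

```text
yellow std [ 0.4378 -0.0866] 204
yellow std [ 0.4329 -0.0826] 377
yellow pad [ 0.636  -0.2187] 318
yellow pad [ 0.6393 -0.2192] 693
green std [ 0.418  -0.1514] 1
green std [ 0.4296 -0.1568] 350Traceback (most recent call last):
  File "<stdin>", line 13, in <module>
  File "<stdin>", line 8, in near
    return _nx.concatenate(arrs, 0, dtype=dtype, casting=casting)
           ~~~~~~~~~~~~~~~^^^^^^^^^^^^^^^^^^^^^^^^^^^^^^^^^^^^^^^
ValueError: need at least one array to concatenate
```

```bash
cat >> h.py <<'E'
def near(f,col,p,rad=14,smin=70,vmin=35):
    if col=="green": smin=45
    u=proj(f,p); h=f["hsv"]; m=np.zeros(h.shape[:2],np.uint8)
    for a,b in (HUE[col] if col!="green" else [(50,100)]): m|=cv2.inRange(h,(a,smin,vmin),(b,255,255))
    k=np.zeros_like(m); cv2.circle(k,(int(round(u[0])),int(round(u[1]))),rad,255,-1); m&=k
    pts=np.argwhere(m)[:,::-1].astype(np.int32)
    if len(pts)<5: return np.nan,np.nan,0,pts
    hu=cv2.convexHull(pts); M=cv2.moments(hu); return M["m10"]/M["m00"],M["m01"]/M["m00"],M["m00"],pts
E
python3 - <<'E'
from h import *
T,S=grab("top"),grab("scene")
for c,p,q in(("green",(.435,-.156,.115),(.638,-.04,.018)),("blue",(.438,-.320,.115),(.636,.044,.018))):
    for nm,x,z,rads in(("std",p,.115,(11,15)),("pad",q,.018,(16,26))):
        for f,rd in((T,rads[0]),(S,rads[1])):
            u,v,a,_=near(f,c,x,rd); print(c,nm,round(u,1),round(v,1),(onz(f,u,v,z)[:2]).round(4) if a else "",int(a))
    u,v=proj(T,q).astype(int); print(T["hsv"][v,u-14:u+15].tolist() if c=="green" else "")
for f in(T,S):
    u,v,a,pts=near(f,"orange",(.448,.169,.095),18,110); print("grip",onz(f,u,v,.09)[:2].round(4),int(a))
    if f is T:
        b=cv2.boxPoints(cv2.minAreaRect(pts)); w=np.array([onz(f,*x,.1)[:2] for x in b])
        for i in(0,1): d=w[i+1]-w[i]; print(np.hypot(*d).round(3),np.degrees(np.arctan2(d[1],d[0])).round(1))
for f in(T,S):
    h=f["hsv"]; m=cv2.inRange(h,(0,0,150),(180,60,255)); k=np.zeros_like(m)
    if f is T: k[148:235,158:182]=255
    else: k[122:175,298:370]=255
    m&=k; n,l,st,_=cv2.connectedComponentsWithStats(m); i=1+st[1:,4].argmax(); pts=np.argwhere(l==i)[:,::-1].astype(np.float32)
    b=cv2.boxPoints(cv2.minAreaRect(pts)); w=np.array([onz(f,*x,.14)[:2] for x in b]); print("bar",w.round(3).tolist(),w.mean(0).round(4))
E
```

```text
green std 334.3 223.0 [ 0.4353 -0.1585] 117
green std 152.8 216.4 [ 0.4301 -0.1569] 382
green pad nan nan  0
green pad 239.5 265.4 [ 0.6358 -0.0392] 528
[[112, 66, 167], [115, 26, 167], [128, 6, 184], [110, 4, 199], [83, 12, 188], [75, 31, 166], [65, 18, 172], [19, 13, 208], [9, 11, 229], [8, 12, 234], [8, 12, 235], [8, 12, 235], [8, 12, 235], [8, 12, 234], [8, 12, 235], [8, 12, 234], [9, 11, 233], [8, 12, 233], [8, 12, 233], [8, 12, 233], [8, 12, 233], [11, 12, 227], [25, 15, 206], [58, 20, 169], [72, 35, 147], [75, 13, 154], [120, 3, 184], [130, 4, 213], [150, 2, 221]]
blue std 387.6 218.4 [ 0.4462 -0.3273] 180
blue std 93.1 255.9 [ 0.443  -0.3231] 470
blue pad 267.6 173.1 [0.6253 0.0433] 206
blue pad 264.1 248.3 [0.6365 0.0436] 477

grip [0.4499 0.1699] 102
0.018 -62.2
0.066 -152.5
grip [0.4451 0.1697] 282
bar [[0.675, 0.383], [0.676, 0.354], [0.437, 0.341], [0.436, 0.369]] [0.556  0.3616]
bar [[0.439, 0.342], [0.427, 0.369], [0.668, 0.381], [0.676, 0.357]] [0.5525 0.3621]
```

apply_moves(steps=[[[0,0,8.42],[0,0,0],0],[[0,0,8.42],[0,0,0],0],[[0,0,8.42],[0,0,0],0],[[0,0,8.42],[0,0,0],0],[[0,0,8.42],[0,0,0],0],[[0,0,8.42],[0,0,0],0],[[0,0,8.42],[0,0,0],0],[[0,0,8.42],[0,0,0],0]], grip_force=40)

```text
t: 1.2
ee_pos: [0.2201, 0.5312, 0.2287]
orientation: [0.708, 0.706, 0.0, -0.0]
ft_force: [-0.3, 0.0, 0.5]
gripper_width: 0.0855
gripper_force: 0.0
```

apply_moves(steps=[[[0,0,0],[-38.5,13.4,0],0],[[0,0,0],[-38.5,13.4,0],0],[[0,0,0],[-38.5,13.4,0],0],[[0,0,0],[-38.5,13.4,0],0],[[0,0,0],[-38.5,13.4,0],0],[[0,0,0],[-38.5,13.4,0],0],[[0,0,0],[-38.5,13.4,0],0],[[0,0,0],[-38.5,13.4,0],0]])

```text
t: 2.0
ee_pos: [0.3283, 0.222, 0.229]
orientation: [0.706, 0.708, 0.0, 0.0]
ft_force: [0.4, -0.5, -0.0]
gripper_width: 0.0856
gripper_force: 0.0
```

apply_moves(steps=[[[0,0,0],[-38.5,13.4,0],0],[[0,0,0],[-38.5,13.4,0],0],[[0,0,0],[-38.5,13.4,0],0],[[0,0,0],[-38.5,13.4,0],0],[[0,0,0],[-38.5,13.4,0],0],[[0,0,0],[-38.5,13.4,0],0],[[0,0,0],[-38.5,13.4,0],0],[[0,0,0],[-38.5,13.4,0],0]])

```text
t: 2.8
ee_pos: [0.4362, -0.086, 0.2289]
orientation: [0.706, 0.708, 0.0, 0.0]
ft_force: [0.3, -0.3, 0.5]
gripper_width: 0.0854
gripper_force: 0.0
```

```bash
python3 -c "
from h import *
print(*delta((.435,-.085,.121),0)); print(ctrl.read_state()['qpos'].round(2))"
```

```text
now [ 0.4362 -0.086   0.2289] yaw 0.1 turn z 0.1 shift [  1.   -1.3 107.9] tilt [ 0.001  0.    -1.   ]
[-0.22  0.11  1.84  0.    1.19 -0.22]
```

apply_moves(steps=[[[0,0,0],[1,-1,20],0],[[0,0,0],[0,0,20],0],[[0,0,0],[0,0,20],0],[[0,0,0],[0,0,16],0],[[0,0,0],[0,0,14],0],[[0,0,0],[0,0,11],0],[[0,0,0],[0,0,6],0],[[0,0,0],[0,0,0],0.2]])

```text
t: 3.6
ee_pos: [0.4346, -0.0832, 0.1212]
orientation: [0.706, 0.708, -0.0, -0.001]
ft_force: [0.4, -0.1, 0.1]
gripper_width: 0.0733
gripper_force: 0.0
```

apply_moves(steps=[[[0,0,0],[0,0,0],0.3],[[0,0,0],[0,0,0],0.36],[[0,0,0],[0,0,0],0.4],[[0,0,0],[0,0,0],0.43],[[0,0,0],[0,0,0],0.46],[[0,0,0],[0,0,0],0.5],[[0,0,0],[0,0,0],0.55],[[0,0,0],[0,0,0],0.6]])

```text
t: 4.4
ee_pos: [0.4353, -0.0834, 0.1222]
orientation: [0.706, 0.708, 0.0, 0.0]
ft_force: [-0.7, -0.6, 5.9]
gripper_width: 0.042
gripper_force: 40.0
```

apply_moves(steps=[[[0,0,0],[0,0,0],0.7],[[0,0,0],[0,0,0],0.7],[[0,0,0],[0,0,-5],0.7],[[0,0,0],[0,0,-10],0.7],[[0,0,0],[0,0,-15],0.7],[[0,0,0],[0,0,-20],0.7],[[0,0,0],[0,0,-10],0.7],[[0,0,0],[0,0,0],0.7]])

```text
t: 5.2
ee_pos: [0.4358, -0.0835, 0.183]
orientation: [0.706, 0.708, 0.001, 0.001]
ft_force: [0.8, 0.4, -2.3]
gripper_width: 0.0419
gripper_force: 41.1
```

```bash
python3 -c "
from h import *
S=grab('scene');save(S,'y1.png',(110,120,270,270),4);e,M,s=tool();p=e.copy();p[2]-=.006
u,v,a,_=near(S,'yellow',p,20);print(onz(S,u,v,p[2]).round(4),a); T=grab('top');u,v,a,_=near(T,'yellow',p,12);print(onz(T,u,v,p[2]).round(4),a)
print(*delta((.637,-.219,.141),0))"
```

```text
[ 0.4344 -0.0849  0.176 ] 386.5
[nan nan nan] 0
now [ 0.4345 -0.0832  0.1813] yaw 0.1 turn z 0.1 shift [-136.3  202.2   40.1] tilt [-0.001  0.    -1.   ]
```

View pics/y1.png

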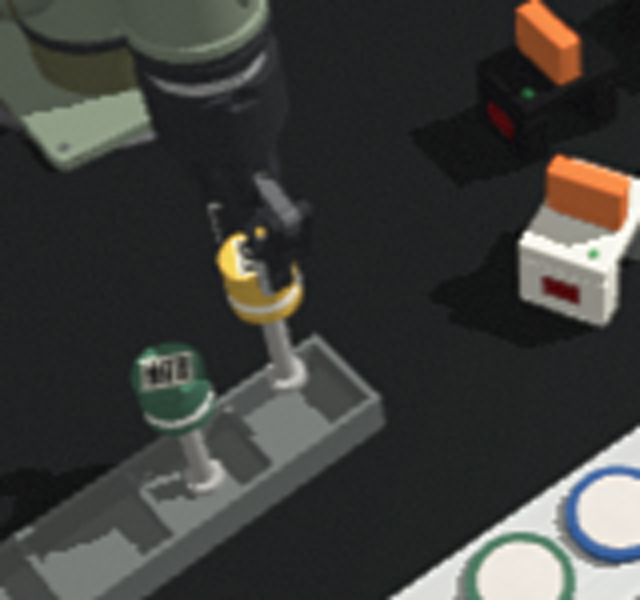

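The yellow standard at (260,270) is held in the gripper, clear of the rack and upright. Now I move it over its pad.

apply_moves(steps=[[[0,0,0],[-7,12,0],0.7],[[0,0,0],[-15,22,0],0.7],[[0,0,0],[-22,32,0],0.7],[[0,0,0],[-25,37,0],0.7],[[0,0,0],[-25,37,0],0.7],[[0,0,0],[-22,32,0],0.7],[[0,0,0],[-14,20,0],0.7],[[0,0,0],[-5,10,0],0.7]])

```text
t: 6.1
ee_pos: [0.6394, -0.2201, 0.1791]
orientation: [0.707, 0.708, -0.0, -0.0]
ft_force: [0.0, -0.4, -2.8]
gripper_width: 0.0416
gripper_force: 41.3
```

apply_moves(steps=[[[0,0,0],[0,0,0],0.7],[[0,0,0],[0,0,10],0.7],[[0,0,0],[0,0,12],0.7],[[0,0,0],[0,0,10],0.7],[[0,0,0],[0,0,6],0.7],[[0,0,0],[0,0,4],0.7],[[0,0,0],[0,0,0],0.7],[[0,0,0],[0,0,0],0.7]])

```text
t: 6.9
ee_pos: [0.6375, -0.2178, 0.1401]
orientation: [0.706, 0.708, 0.0, 0.0]
ft_force: [-0.0, -0.2, -2.4]
gripper_width: 0.0416
gripper_force: 41.4
```

```bash
python3 -c "
from h import *
S=grab('scene');save(S,'y2.png',(120,180,280,340),4);e,M,s=tool();p=e.copy();p[2]-=.006
u,v,a,_=near(S,'yellow',p,18);print(onz(S,u,v,p[2]).round(4),a); print(s['ft_force'])
print(*delta((.637,-.219,.135),0))"
```

```text
[ 0.644  -0.2205  0.1343] 531.5
[ 0.41607585  0.27868634 -3.39550557]
now [ 0.6376 -0.2179  0.1403] yaw 0.1 turn z 0.1 shift [-1.1 -0.6  5.3] tilt [ 0.001 -0.    -1.   ]
```

View pics/y2.png

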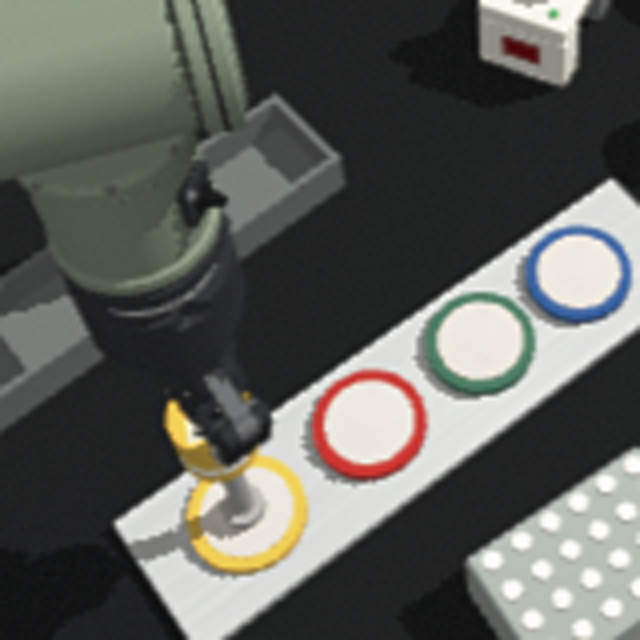

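The foot at (245,510) is within the white centre at (248,512). Lowering now.

apply_moves(steps=[[[0,0,0],[-1,0,1],0.7],[[0,0,0],[0,0,1],0.7],[[0,0,0],[0,0,1],0.7],[[0,0,0],[0,0,0.5],0.7],[[0,0,0],[0,0,0],0.7],[[0,0,0],[0,0,0],0.7],[[0,0,0],[0,0,0],0.7],[[0,0,0],[0,0,0],0.7]])

```text
t: 7.75
ee_pos: [0.6373, -0.2188, 0.1362]
orientation: [0.706, 0.708, 0.0, 0.0]
ft_force: [-0.6, -0.1, -3.6]
gripper_width: 0.0417
gripper_force: 41.4
```

apply_moves(steps=[[[0,0,0],[0,0,0.5],0.7],[[0,0,0],[0,0,0],0.7],[[0,0,0],[0,0,0.5],0.7],[[0,0,0],[0,0,0],0.7],[[0,0,0],[0,0,0],0.7],[[0,0,0],[0,0,0],0.7],[[0,0,0],[0,0,0],0.7],[[0,0,0],[0,0,0],0.7]])

```text
t: 8.55
ee_pos: [0.6374, -0.2188, 0.1354]
orientation: [0.706, 0.708, 0.0, 0.0]
ft_force: [-0.2, 0.1, -0.9]
gripper_width: 0.042
gripper_force: 41.5
```

apply_moves(steps=[[[0,0,0],[0,0,0.3],0.55],[[0,0,0],[0,0,0],0.5],[[0,0,0],[0,0,0],0.48],[[0,0,0],[0,0,0],0.46],[[0,0,0],[0,0,0],0.43],[[0,0,0],[0,0,0],0.38],[[0,0,0],[0,0,0],0.3],[[0,0,0],[0,0,0],0.2]])

```text
t: 9.35
ee_pos: [0.6372, -0.2188, 0.1349]
orientation: [0.706, 0.708, 0.0, -0.0]
ft_force: [0.4, -0.3, -0.6]
gripper_width: 0.0682
gripper_force: 0.0
```

apply_moves(steps=[[[0,0,0],[0,0,0],0.1],[[0,0,0],[0,0,0],0],[[0,0,0],[0,0,0],0],[[0,0,0],[0,0,-10],0],[[0,0,0],[0,0,-20],0],[[0,0,0],[0,0,-25],0],[[0,0,0],[0,0,-25],0],[[0,0,0],[0,0,0],0]])

```text
t: 10.15
ee_pos: [0.6393, -0.2196, 0.2201]
orientation: [0.706, 0.708, 0.002, 0.004]
ft_force: [0.4, -0.5, -0.4]
gripper_width: 0.0855
gripper_force: 0.0
```

```bash
python3 -c "
from h import *
S=grab('scene');save(S,'y3.png',(120,180,280,340),4)
u,v,a,_=near(S,'yellow',(.637,-.219,.128),16);print(onz(S,u,v,.128).round(4),a)
print(*delta((.433,-.1577,.121),0))"
```

```text
[ 0.6394 -0.2208  0.128 ] 493.5
now [ 0.6383 -0.2191  0.2176] yaw 0.1 turn z 0.1 shift [  62.1 -205.6   95.5] tilt [ 0.005 -0.002 -1.   ]
```

View pics/y3.png

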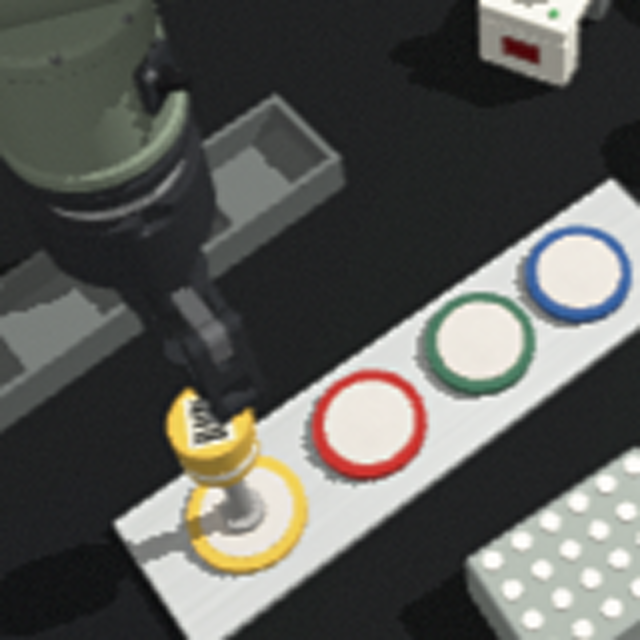

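The yellow standard stands on its pad with the foot centred at (245,515). Next is green.

apply_moves(steps=[[[0,0,0],[3,-12,0],0],[[0,0,0],[8,-25,0],0],[[0,0,0],[10,-35,0],0],[[0,0,0],[11,-36,0],0],[[0,0,0],[11,-36,0],0],[[0,0,0],[9,-32,0],0],[[0,0,0],[6,-20,0],0],[[0,0,0],[3,-8,0],0]])

```text
t: 11.0
ee_pos: [0.4306, -0.1574, 0.2142]
orientation: [0.706, 0.708, -0.0, -0.001]
ft_force: [0.0, -0.5, -0.4]
gripper_width: 0.0854
gripper_force: 0.0
```

apply_moves(steps=[[[0,0,0],[0,0,15],0],[[0,0,0],[0,0,20],0],[[0,0,0],[0,0,20],0],[[0,0,0],[0,0,16],0],[[0,0,0],[0,0,14],0],[[0,0,0],[0,0,8],0],[[0,0,0],[0,0,0],0.1],[[0,0,0],[0,0,0],0.2]])

```text
t: 11.8
ee_pos: [0.4336, -0.1584, 0.122]
orientation: [0.706, 0.708, 0.0, 0.0]
ft_force: [-0.1, -0.0, 0.5]
gripper_width: 0.0684
gripper_force: 0.0
```

apply_moves(steps=[[[0,0,0],[0,0,0],0.3],[[0,0,0],[0,0,0],0.36],[[0,0,0],[0,0,0],0.4],[[0,0,0],[0,0,0],0.43],[[0,0,0],[0,0,0],0.46],[[0,0,0],[0,0,0],0.5],[[0,0,0],[0,0,0],0.55],[[0,0,0],[0,0,0],0.6]])

```text
t: 12.6
ee_pos: [0.4333, -0.1584, 0.1224]
orientation: [0.706, 0.708, 0.0, 0.0]
ft_force: [-0.9, -0.3, 5.4]
gripper_width: 0.0419
gripper_force: 40.1
```

apply_moves(steps=[[[0,0,0],[0,0,0],0.7],[[0,0,0],[0,0,0],0.7],[[0,0,0],[0,0,-5],0.7],[[0,0,0],[0,0,-10],0.7],[[0,0,0],[0,0,-15],0.7],[[0,0,0],[0,0,-20],0.7],[[0,0,0],[0,0,-10],0.7],[[0,0,0],[0,0,0],0.7]])

```text
t: 13.4
ee_pos: [0.434, -0.1586, 0.1833]
orientation: [0.706, 0.708, 0.001, 0.002]
ft_force: [-0.4, -0.5, -3.6]
gripper_width: 0.042
gripper_force: 40.9
```

```bash
python3 -c "
from h import *
S=grab('scene');save(S,'g1.png',(110,150,270,310),4);e,M,s=tool();p=e.copy();p[2]-=.006
u,v,a,_=near(S,'green',p,18);print(onz(S,u,v,p[2]).round(4),a)
print(*delta((.637,-.040,.140),0))"
```

```text
[ 0.4363 -0.1612  0.1762] 355.0
now [ 0.4333 -0.1583  0.1822] yaw 0.1 turn z 0.1 shift [117.9 204.   42.4] tilt [ 0.001 -0.    -1.   ]
```

apply_moves(steps=[[[0,0,0],[6,12,0],0.7],[[0,0,0],[13,22,0],0.7],[[0,0,0],[19,32,0],0.7],[[0,0,0],[22,37,0],0.7],[[0,0,0],[22,37,0],0.7],[[0,0,0],[19,32,0],0.7],[[0,0,0],[12,22,0],0.7],[[0,0,0],[5,10,0],0.7]])

```text
t: 14.25
ee_pos: [0.6387, -0.0376, 0.1798]
orientation: [0.706, 0.709, -0.0, -0.001]
ft_force: [-0.4, 0.1, -2.1]
gripper_width: 0.0417
gripper_force: 41.1
```

apply_moves(steps=[[[0,0,0],[0,0,0],0.7],[[0,0,0],[0,0,10],0.7],[[0,0,0],[0,0,12],0.7],[[0,0,0],[0,0,10],0.7],[[0,0,0],[0,0,6],0.7],[[0,0,0],[0,0,4],0.7],[[0,0,0],[0,0,0],0.7],[[0,0,0],[0,0,0],0.7]])

```text
t: 15.05
ee_pos: [0.637, -0.0399, 0.1402]
orientation: [0.706, 0.708, 0.0, 0.0]
ft_force: [-0.2, -0.2, -2.2]
gripper_width: 0.0419
gripper_force: 41.1
```

```bash
python3 -c "
from h import *
S=grab('scene');save(S,'g2.png',(140,170,300,330),4)
print(*delta((.637,-.040,.1355),0))"
```

```text
now [ 0.6372 -0.0399  0.1404] yaw 0.1 turn z 0.1 shift [-0.1 -0.2  4.9] tilt [ 0.001  0.    -1.   ]
```

View pics/g2.png

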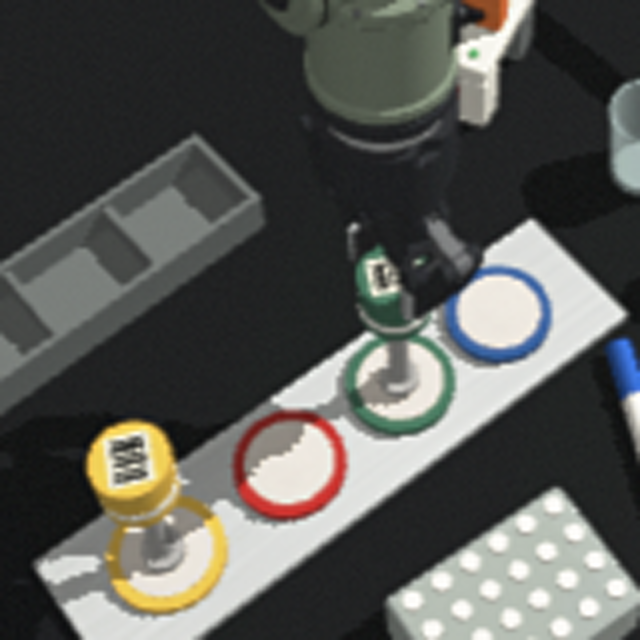

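The green foot at (400,382) is centred on its ring, and yellow is still standing at (165,545). Lowering and releasing as before.

apply_moves(steps=[[[0,0,0],[0,0,1],0.7],[[0,0,0],[0,0,1],0.7],[[0,0,0],[0,0,1],0.7],[[0,0,0],[0,0,0.5],0.7],[[0,0,0],[0,0,0.5],0.7],[[0,0,0],[0,0,0.5],0.7],[[0,0,0],[0,0,0],0.7],[[0,0,0],[0,0,0],0.7]])

```text
t: 15.9
ee_pos: [0.6369, -0.0398, 0.1355]
orientation: [0.706, 0.708, 0.0, 0.0]
ft_force: [-0.6, 0.5, -1.4]
gripper_width: 0.0414
gripper_force: 41.2
```

apply_moves(steps=[[[0,0,0],[0,0,0.3],0.7],[[0,0,0],[0,0,0],0.7],[[0,0,0],[0,0,0],0.7],[[0,0,0],[0,0,0],0.7],[[0,0,0],[0,0,0],0.7],[[0,0,0],[0,0,0],0.7],[[0,0,0],[0,0,0],0.7],[[0,0,0],[0,0,0],0.7]])

```text
t: 16.7
ee_pos: [0.637, -0.0398, 0.1355]
orientation: [0.706, 0.708, 0.0, 0.0]
ft_force: [-1.1, -0.2, 4.6]
gripper_width: 0.0418
gripper_force: 41.7
```

apply_moves(steps=[[[0,0,0],[0,0,0],0.55],[[0,0,0],[0,0,0],0.5],[[0,0,0],[0,0,0],0.48],[[0,0,0],[0,0,0],0.46],[[0,0,0],[0,0,0],0.43],[[0,0,0],[0,0,0],0.38],[[0,0,0],[0,0,0],0.3],[[0,0,0],[0,0,0],0.2]])

```text
t: 17.5
ee_pos: [0.6369, -0.0398, 0.1351]
orientation: [0.706, 0.708, 0.0, 0.0]
ft_force: [0.2, -0.5, 0.5]
gripper_width: 0.0682
gripper_force: 0.0
```

apply_moves(steps=[[[0,0,0],[0,0,0],0.1],[[0,0,0],[0,0,0],0],[[0,0,0],[0,0,0],0],[[0,0,0],[0,0,-10],0],[[0,0,0],[0,0,-20],0],[[0,0,0],[0,0,-25],0],[[0,0,0],[0,0,-25],0],[[0,0,0],[0,0,0],0]])

```text
t: 18.3
ee_pos: [0.639, -0.04, 0.2201]
orientation: [0.706, 0.708, 0.003, 0.003]
ft_force: [0.5, 0.4, 0.4]
gripper_width: 0.0856
gripper_force: 0.0
```

```bash
python3 -c "
from h import *
for n in('scene','top'):
  S=grab(n)
  for c,p in(('yellow',(.637,-.219,.128)),('green',(.637,-.04,.128)),('blue',(.4445,-.325,.115))):
    u,v,a,_=near(S,c,p,15 if n=='scene' else 11);print(c,onz(S,u,v,p[2]).round(4) if a else 0,a)
print(*delta((.4445,-.325,.121),0))"
```

```text
yellow [ 0.6369 -0.2192  0.128 ] 517.0
green [ 0.6372 -0.0398  0.128 ] 437.5
blue [ 0.4437 -0.3226  0.115 ] 460.5
yellow [ 0.6384 -0.2188  0.128 ] 247.5
green 0 0
blue [ 0.4467 -0.3276  0.115 ] 182.0
now [ 0.637  -0.0398  0.2158] yaw 0.1 turn z 0.1 shift [-284.8 -193.3   94.5] tilt [ 0.001 -0.    -1.   ]
```

apply_moves(steps=[[[0,0,0],[-17,-12,0],0],[[0,0,0],[-33,-22,0],0],[[0,0,0],[-45,-30,0],0],[[0,0,0],[-48,-32,0],0],[[0,0,0],[-48,-32,0],0],[[0,0,0],[-45,-30,0],0],[[0,0,0],[-33,-22,0],0],[[0,0,0],[-16,-12,0],0]])

```text
t: 19.2
ee_pos: [0.4547, -0.3082, 0.2138]
orientation: [0.707, 0.707, -0.001, -0.001]
ft_force: [0.3, 0.3, 0.1]
gripper_width: 0.085
gripper_force: 0.0
```

apply_moves(steps=[[[0,0,0],[0,0,15],0],[[0,0,0],[0,0,20],0],[[0,0,0],[0,0,20],0],[[0,0,0],[0,0,16],0],[[0,0,0],[0,0,14],0],[[0,0,0],[0,0,8],0],[[0,0,0],[0,0,0],0],[[0,0,0],[0,0,0],0]])

```text
t: 20.0
ee_pos: [0.4582, -0.3058, 0.1221]
orientation: [0.706, 0.708, -0.0, -0.0]
ft_force: [0.4, -0.3, -0.4]
gripper_width: 0.0857
gripper_force: 0.0
```

```bash
python3 -c "
from h import *
print(*delta((.4448,-.325,.121),0))"
```

```text
now [ 0.4582 -0.3058  0.1221] yaw 0.1 turn z 0.1 shift [-19.2 -13.4   1.1] tilt [-0.  0. -1.]
```

apply_moves(steps=[[[0,0,0],[-5,-4,0],0],[[0,0,0],[-7,-5,0],0],[[0,0,0],[-7,-4.4,0],0],[[0,0,0],[0,0,0],0],[[0,0,0],[0,0,0],0.1],[[0,0,0],[0,0,0],0.2],[[0,0,0],[0,0,0],0.3],[[0,0,0],[0,0,0],0.36]])

```text
t: 20.8
ee_pos: [0.4453, -0.3244, 0.122]
orientation: [0.706, 0.708, 0.0, -0.0]
ft_force: [0.8, -0.1, -0.3]
gripper_width: 0.055
gripper_force: 0.0
```

apply_moves(steps=[[[0,0,0],[0,0,0],0.38],[[0,0,0],[0,0,0],0.4],[[0,0,0],[0,0,0],0.43],[[0,0,0],[0,0,0],0.46],[[0,0,0],[0,0,0],0.5],[[0,0,0],[0,0,0],0.55],[[0,0,0],[0,0,0],0.6],[[0,0,0],[0,0,0],0.7]])

```text
t: 21.6
ee_pos: [0.4454, -0.3248, 0.1225]
orientation: [0.706, 0.708, 0.0, 0.0]
ft_force: [-0.0, 0.5, 3.7]
gripper_width: 0.0415
gripper_force: 40.3
```

apply_moves(steps=[[[0,0,0],[0,0,0],0.7],[[0,0,0],[0,0,0],0.7],[[0,0,0],[0,0,-5],0.7],[[0,0,0],[0,0,-10],0.7],[[0,0,0],[0,0,-15],0.7],[[0,0,0],[0,0,-20],0.7],[[0,0,0],[0,0,-10],0.7],[[0,0,0],[0,0,0],0.7]])

```text
t: 22.4
ee_pos: [0.4459, -0.3252, 0.1836]
orientation: [0.706, 0.708, 0.0, 0.002]
ft_force: [0.4, 0.5, -2.4]
gripper_width: 0.042
gripper_force: 40.8
```

```bash
python3 -c "
from h import *
print(*delta((.637,.044,.140),0))"
```

```text
now [ 0.4459 -0.3252  0.1836] yaw 0.1 turn z 0.1 shift [368.8 191.9  43.4] tilt [ 0.003 -0.002 -1.   ]
```

apply_moves(steps=[[[0,0,0],[20,3,0],0.7],[[0,0,0],[40,3,0],0.7],[[0,0,0],[47,3,0],0.7],[[0,0,0],[48,3,0],0.7],[[0,0,0],[48,3,0],0.7],[[0,0,0],[47,3,0],0.7],[[0,0,0],[45,4,0],0.7],[[0,0,0],[35,3,0],0.7]])

```text
t: 23.2
ee_pos: [0.4685, 0.0078, 0.1813]
orientation: [0.706, 0.708, -0.0, -0.001]
ft_force: [1.0, -0.2, -1.5]
gripper_width: 0.0418
gripper_force: 40.8
```

apply_moves(steps=[[[0,0,0],[15,10,0],0.7],[[0,0,0],[9,20,0],0.7],[[0,0,0],[7,27,0],0.7],[[0,0,0],[4,32,0],0.7],[[0,0,0],[4,32,0],0.7],[[0,0,0],[0,25,0],0.7],[[0,0,0],[0,14,0],0.7],[[0,0,0],[0,6,0],0.7]])

```text
t: 24.0
ee_pos: [0.6359, 0.0448, 0.1803]
orientation: [0.706, 0.708, -0.001, -0.001]
ft_force: [-0.8, -0.0, -1.1]
gripper_width: 0.042
gripper_force: 40.9
```

```bash
python3 -c "
from h import *
print(*delta((.637,.044,.140),0))"
```

```text
now [0.6359 0.0448 0.1803] yaw 0.1 turn z 0.1 shift [-0.8  1.2 40.3] tilt [-0.002 -0.    -1.   ]
```

apply_moves(steps=[[[0,0,0],[0,0,0],0.7],[[0,0,0],[0,0,10],0.7],[[0,0,0],[0,0,12],0.7],[[0,0,0],[0,0,10],0.7],[[0,0,0],[0,0,6],0.7],[[0,0,0],[0,0,4],0.7],[[0,0,0],[0,0,0],0.7],[[0,0,0],[0,0,0],0.7]])

```text
t: 24.8
ee_pos: [0.6355, 0.0448, 0.1404]
orientation: [0.706, 0.708, 0.0, 0.0]
ft_force: [0.7, -0.8, -2.1]
gripper_width: 0.0418
gripper_force: 40.9
```

```bash
python3 -c "
from h import *
S=grab('scene');save(S,'b2.png',(140,150,310,320),3.5)
print(*delta((.637,.044,.1355),0))"
```

```text
now [0.6356 0.0448 0.1406] yaw 0.1 turn z 0.1 shift [-0.8  1.3  5.1] tilt [ 0.001  0.    -1.   ]
```

View pics/b2.png

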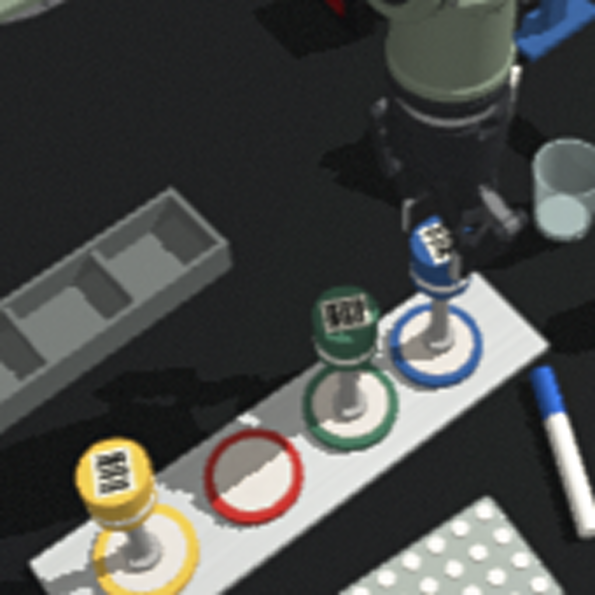

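The blue foot at (438,340) is over its pad's white centre at (436,343), and green and yellow are standing. I lower and release, nudging +1 in x.

apply_moves(steps=[[[0,0,0],[-0.5,1,1],0.7],[[0,0,0],[0,0,1],0.7],[[0,0,0],[0,0,1],0.7],[[0,0,0],[0,0,0.7],0.7],[[0,0,0],[0,0,0.7],0.7],[[0,0,0],[0,0,0.5],0.7],[[0,0,0],[0,0,0],0.7],[[0,0,0],[0,0,0],0.7]])

```text
t: 25.65
ee_pos: [0.6364, 0.0443, 0.1355]
orientation: [0.706, 0.708, 0.0, 0.0]
ft_force: [-0.4, -0.1, 1.6]
gripper_width: 0.0419
gripper_force: 41.2
```

apply_moves(steps=[[[0,0,0],[0,0,0.2],0.7],[[0,0,0],[0,0,0],0.7],[[0,0,0],[0,0,0],0.7],[[0,0,0],[0,0,0],0.7],[[0,0,0],[0,0,0],0.7],[[0,0,0],[0,0,0],0.7],[[0,0,0],[0,0,0],0.7],[[0,0,0],[0,0,0],0.7]])

```text
t: 26.45
ee_pos: [0.6365, 0.0443, 0.1355]
orientation: [0.706, 0.708, 0.0, 0.0]
ft_force: [-1.0, 0.1, 5.7]
gripper_width: 0.042
gripper_force: 41.6
```

apply_moves(steps=[[[0,0,0],[0,0,0],0.55],[[0,0,0],[0,0,0],0.5],[[0,0,0],[0,0,0],0.48],[[0,0,0],[0,0,0],0.46],[[0,0,0],[0,0,0],0.43],[[0,0,0],[0,0,0],0.38],[[0,0,0],[0,0,0],0.3],[[0,0,0],[0,0,0],0.2]])

```text
t: 27.25
ee_pos: [0.6363, 0.0443, 0.1349]
orientation: [0.706, 0.708, 0.0, -0.0]
ft_force: [0.7, 0.2, -0.1]
gripper_width: 0.0683
gripper_force: 0.0
```

apply_moves(steps=[[[0,0,0],[0,0,0],0.1],[[0,0,0],[0,0,0],0],[[0,0,0],[0,0,0],0],[[0,0,0],[0,0,-10],0],[[0,0,0],[0,0,-20],0],[[0,0,0],[0,0,-25],0],[[0,0,0],[0,0,-25],0],[[0,0,0],[0,0,0],0]])

```text
t: 28.05
ee_pos: [0.6385, 0.0444, 0.22]
orientation: [0.706, 0.708, 0.003, 0.003]
ft_force: [-0.9, 0.3, 0.5]
gripper_width: 0.0856
gripper_force: 0.0
```

```bash
cat >> h.py <<'E'
def stds(S):
  for c,p in(('yellow',(.637,-.219,.128)),('green',(.637,-.04,.128)),('blue',(.637,.044,.128))):
    u,v,a,_=near(S,c,p,15);print(c,onz(S,u,v,p[2]).round(4) if a else 0,a)
def grip(f,p=(.448,.169,.095),rad=25,z=.09):
    u,v,a,pts=near(f,"orange",p,rad,110)
    if not a: return "none"
    b=cv2.boxPoints(cv2.minAreaRect(pts)); w=np.array([onz(f,*x,z+.015)[:2] for x in b])
    return onz(f,u,v,z)[:2].round(4),a,[(np.hypot(*(w[i+1]-w[i])).round(3),np.degrees(np.arctan2(*(w[i+1]-w[i])[::-1])).round(1)) for i in(0,1)]
E
python3 -c "
from h import *
S,T=grab('scene'),grab('top'); stds(S); print(grip(S),grip(T)); save(S,'r1.png',(190,130,310,230),5)
print(*delta((.4475,.170,.22),-62))"
```

```text
yellow [ 0.6365 -0.2188  0.128 ] 532.0
green [ 0.6372 -0.0397  0.128 ] 439.5
blue [0.6385 0.0442 0.128 ] 442.5
none (array([0.485 , 0.1976]), 107.5, [(np.float64(0.019), np.float64(-64.1)), (np.float64(0.066), np.float64(-154.5))])
now [0.6364 0.0443 0.2157] yaw 0.1 turn z 62.1 shift [ 126.2 -188.6   -4.5] tilt [ 0.001  0.    -1.   ]
```

View pics/r1.png

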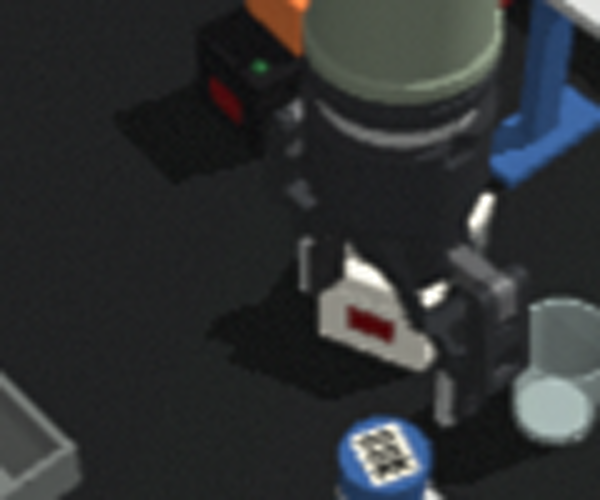

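The reader has been knocked; its new grip is near (.483,.198). All the standards stand. I turn first, then move over it.

apply_moves(steps=[[[0,0,8],[0,0,0],0],[[0,0,8],[0,0,0],0],[[0,0,8],[0,0,0],0],[[0,0,8],[0,0,0],0],[[0,0,8],[0,0,0],0],[[0,0,8],[0,0,0],0],[[0,0,8],[0,0,0],0],[[0,0,8],[0,0,0],0]])

```text
t: 28.95
ee_pos: [0.6354, 0.0442, 0.2133]
orientation: [0.975, 0.223, -0.002, -0.0]
ft_force: [0.1, 0.5, 0.5]
gripper_width: 0.0857
gripper_force: 0.0
```

```bash
python3 -c "
from h import *
T=grab('top'); print(grip(T,(.485,.1976,.095),18))
print(*delta((.483,.1975,.18),-64))"
```

```text
(array([0.485 , 0.1976]), 107.5, [(np.float64(0.019), np.float64(-64.1)), (np.float64(0.066), np.float64(-154.5))])
now [0.6355 0.0442 0.2133] yaw -64.4 turn z -0.4 shift [ -71.2 -204.1   33.8] tilt [-0.003 -0.    -1.   ]
```

apply_moves(steps=[[[0,0,0],[-5,-12,0],0],[[0,0,0],[-8,-23,0],0],[[0,0,0],[-11,-33,0],0],[[0,0,0],[-13,-36,0],0],[[0,0,0],[-13,-36,0],0],[[0,0,0],[-11,-33,0],0],[[0,0,0],[-7,-21,0],0],[[0,0,0],[-3,-10,0],0]])

```text
t: 29.8
ee_pos: [0.4801, 0.1974, 0.2147]
orientation: [0.974, 0.228, -0.001, -0.0]
ft_force: [-0.4, -0.4, -0.6]
gripper_width: 0.0852
gripper_force: 0.0
```

```bash
python3 -c "
from h import *
S=grab('scene'); print(grip(S,(.485,.1976,.095),20)); save(S,'r2.png',(190,110,310,210),5)
print(*delta((.483,.1975,.092),-64.5))"
```

```text
(array([0.4788, 0.1969]), 285.0, [(np.float64(0.054), np.float64(127.0)), (np.float64(0.067), np.float64(26.8))])
now [0.4801 0.1978 0.2148] yaw -63.6 turn z 0.9 shift [  2.6   1.7 122.8] tilt [-0.002  0.001 -1.   ]
```

View pics/r2.png

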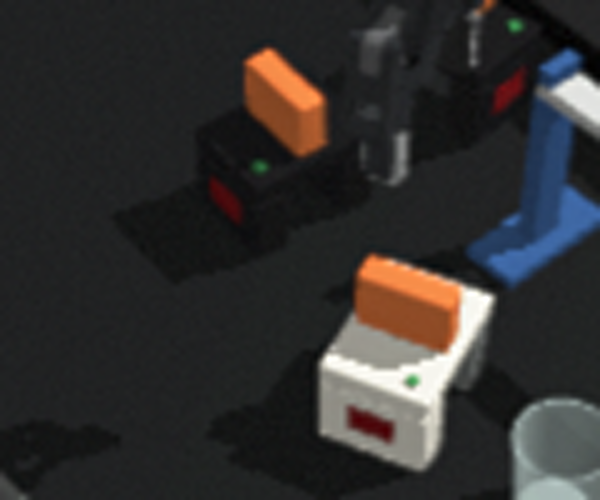

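The cream reader stands with its grip at (408,300) and the gripper above it. Descending to grasp.

apply_moves(steps=[[[0,0,0.5],[1,1,20],0],[[0,0,0],[0,0,25],0],[[0,0,0],[0,0,25],0],[[0,0,0],[0,0,20],0],[[0,0,0],[0,0,14],0],[[0,0,0],[0,0,9],0],[[0,0,0],[0,0,5],0.1],[[0,0,0],[0,0,0],0.3]])

```text
t: 30.65
ee_pos: [0.4841, 0.1954, 0.0966]
orientation: [0.975, 0.222, -0.0, 0.0]
ft_force: [1.3, 0.5, 0.5]
gripper_width: 0.064
gripper_force: 0.0
```

apply_moves(steps=[[[0,0,0],[0,0,0],0.45],[[0,0,0],[0,0,0],0.55],[[0,0,0],[0,0,0],0.6],[[0,0,0],[0,0,0],0.65],[[0,0,0],[0,0,0],0.7],[[0,0,0],[0,0,0],0.75],[[0,0,0],[0,0,0],0.8],[[0,0,0],[0,0,0],0.9]], grip_force=60)

```text
t: 31.45
ee_pos: [0.484, 0.1962, 0.0975]
orientation: [0.975, 0.222, 0.0, -0.001]
ft_force: [-1.9, 3.6, 5.0]
gripper_width: 0.0185
gripper_force: 60.1
```

```bash
python3 -c "
from h import *
S=grab('scene'); e,M,s=tool(); print(e,s['gripper_width'],s['ft_force']);print(grip(S,(.483,.1976,.095),20))"
```

```text
[0.48403432 0.19622021 0.09748943] 0.01801561858425115 [-2.76490466  2.57196167  5.94797866]
(array([0.4825, 0.1944]), 247.5, [(np.float64(0.053), np.float64(137.8)), (np.float64(0.062), np.float64(46.0))])
```

apply_moves(steps=[[[0,0,0],[0,0,-5],0.9],[[0,0,0],[0,0,-20],0.9],[[0,0,0],[0,0,-35],0.9],[[0,0,0],[0,0,-40],0.9],[[0,0,0],[0,0,-40],0.9],[[0,0,0],[0,0,-35],0.9],[[0,0,0],[0,0,-20],0.9],[[0,0,0],[0,0,-5],0.9]])

```text
t: 32.3
ee_pos: [0.485, 0.1954, 0.2992]
orientation: [0.975, 0.222, 0.002, 0.0]
ft_force: [-0.1, -0.1, -3.9]
gripper_width: 0.018
gripper_force: 59.3
```

```bash
python3 -c "
from h import *
S=grab('scene'); e,M,s=tool(); save(S,'r3.png',(190,60,340,185),5)
a=M[:,1]*.035
print(*delta(np.array([.637,-.219,.2955])-a*[1,1,0],-64)); print(s['gripper_width'],grip(S,e+[0,0,-.009],20,e[2]-.009))"
```

```text
now [0.4846 0.1954 0.2982] yaw -64.4 turn z -0.4 shift [-41.8 404.5   3. ] tilt [ 0.003  0.    -1.   ]
0.0181462928913098 (array([0.4743, 0.2077]), 561.5, [(np.float64(0.104), np.float64(130.9)), (np.float64(0.069), np.float64(28.3))])
```

View pics/r3.png

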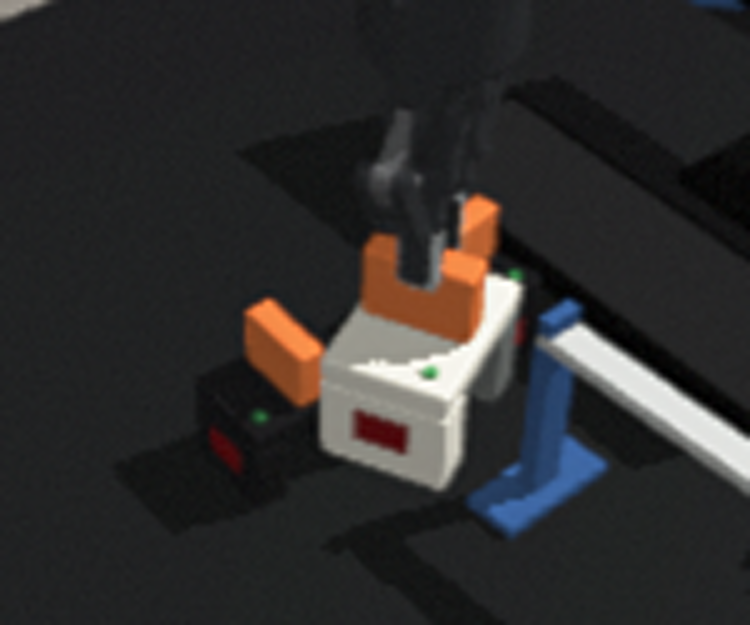

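The reader is held level by mid-ridge, with the finger at (418,260) and the ridge spanning 365–485. Moving it over the yellow label.

apply_moves(steps=[[[0,0,0],[-1,8,0],0.9],[[0,0,0],[-2,18,0],0.9],[[0,0,0],[-3,28,0],0.9],[[0,0,0],[-3,32,0],0.9],[[0,0,0],[-3,32,0],0.9],[[0,0,0],[-3,32,0],0.9],[[0,0,0],[-3,32,0],0.9],[[0,0,0],[-3,32,0],0.9]])

```text
t: 33.15
ee_pos: [0.557, -0.0084, 0.2944]
orientation: [0.975, 0.222, -0.002, -0.0]
ft_force: [0.1, -0.1, -3.2]
gripper_width: 0.0178
gripper_force: 59.2
```

apply_moves(steps=[[[0,0,0],[-3,32,0],0.9],[[0,0,0],[-3,32,0],0.9],[[0,0,0],[-3,32,0],0.9],[[0,0,0],[-3,30,0],0.9],[[0,0,0],[-3,26,1],0.9],[[0,0,0],[-3,20,1],0.9],[[0,0,0],[-2,12,1],0.9],[[0,0,0],[-1,6,0],0.9]])

```text
t: 33.95
ee_pos: [0.6206, -0.1876, 0.2925]
orientation: [0.975, 0.221, -0.001, -0.001]
ft_force: [0.2, 0.2, -3.5]
gripper_width: 0.0182
gripper_force: 59.2
```

```bash
python3 -c "
from h import *
S=grab('scene'); e,M,s=tool(); save(S,'s1.png',(100,90,320,290),3)
a=M[:,1]*.035
print(*delta(np.array([.637,-.219,.2955])-a*[1,1,0],-64)); stds(S)"
```

```text
now [ 0.6209 -0.1879  0.293 ] yaw -64.4 turn z -0.4 shift [ 1.1 -0.  -2.5] tilt [-0.001  0.    -1.   ]
yellow [ 0.6396 -0.2207  0.128 ] 465.0
green [ 0.6372 -0.0397  0.128 ] 439.5
blue [0.6386 0.0441 0.128 ] 441.5
```

View pics/s1.png

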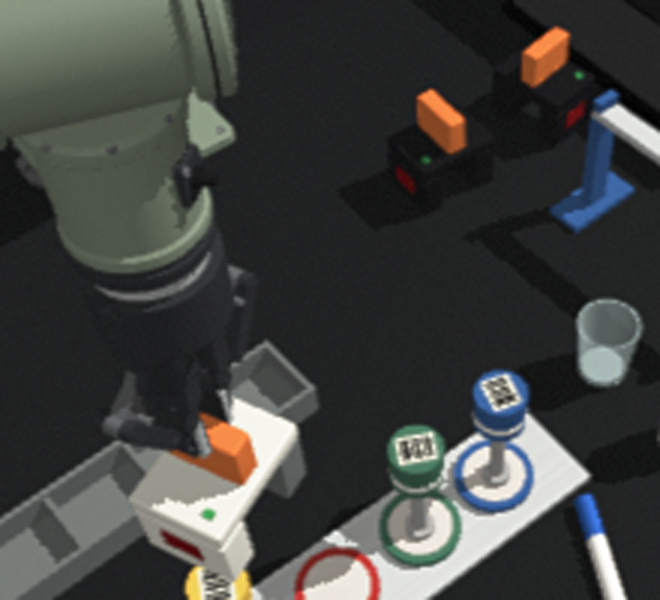

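The cream leg's window at about (180,560) sits over the yellow head at (217,585). I hold there, then go on to green and hold.

apply_moves(steps=[[[0,0,0],[1,0,0],0.9],[[0,0,0],[0,0,0],0.9],[[0,0,0],[0,0,0],0.9],[[0,0,0],[0,0,0],0.9],[[0,0,0],[0,0,0],0.9],[[0,0,0],[0,0,0],0.9],[[0,0,0],[0,0,0],0.9],[[0,0,0],[0,0,0],0.9]])

```text
t: 34.8
ee_pos: [0.6219, -0.1863, 0.294]
orientation: [0.975, 0.222, 0.0, -0.0]
ft_force: [0.5, 0.6, -2.2]
gripper_width: 0.0178
gripper_force: 59.2
```

apply_moves(steps=[[[0,0,0],[0,0,0],0.9],[[0,0,0],[0,0,0],0.9],[[0,0,0],[0,0,0],0.9],[[0,0,0],[0,0,0],0.9],[[0,0,0],[0,0,0],0.9],[[0,0,0],[0,0,0],0.9],[[0,0,0],[0,0,0],0.9],[[0,0,0],[0,0,0],0.9]])

```text
t: 35.6
ee_pos: [0.6219, -0.1863, 0.294]
orientation: [0.975, 0.222, 0.0, -0.0]
ft_force: [0.2, -0.3, -2.3]
gripper_width: 0.0182
gripper_force: 59.2
```

apply_moves(steps=[[[0,0,0],[0,0,0],0.9],[[0,0,0],[0,0,0],0.9],[[0,0,0],[0,0,0],0.9],[[0,0,0],[0,0,0],0.9],[[0,0,0],[0,0,0],0.9],[[0,0,0],[0,0,0],0.9],[[0,0,0],[0,0,0],0.9],[[0,0,0],[0,0,0],0.9]])

```text
t: 36.4
ee_pos: [0.6218, -0.1863, 0.294]
orientation: [0.975, 0.222, 0.0, -0.0]
ft_force: [-0.1, 0.0, -2.7]
gripper_width: 0.018
gripper_force: 59.2
```

apply_moves(steps=[[[0,0,0],[5,-10,0],0.9],[[0,0,0],[9,-19,0],0.9],[[0,0,0],[12,-26,0],0.9],[[0,0,0],[14,-28,0],0.9],[[0,0,0],[14,-28,0],0.9],[[0,0,0],[12,-26,0],0.9],[[0,0,0],[8,-17,0],0.9],[[0,0,0],[3,-8,0],0.9]])

```text
t: 37.2
ee_pos: [0.6209, -0.0043, 0.2941]
orientation: [0.975, 0.223, 0.0, -0.0]
ft_force: [-0.4, -0.3, -2.9]
gripper_width: 0.018
gripper_force: 59.2
```

```bash
python3 -c "
from h import *
S=grab('scene'); e,M,s=tool(); a=M[:,1]*.035
print(*delta(np.array([.637,-.040,.2955])-a*[1,1,0],-64)); stds(S)"
```

```text
now [ 0.6208 -0.004   0.2941] yaw -64.2 turn z -0.2 shift [-1.1  4.5 -1.4] tilt [-0.     0.002 -1.   ]
yellow [ 0.6365 -0.2188  0.128 ] 532.0
green [ 0.6375 -0.0402  0.128 ] 432.0
blue [0.6385 0.0442 0.128 ] 442.5
```

apply_moves(steps=[[[0,0,0],[-1,3,0],0.9],[[0,0,0],[0,0,0],0.9],[[0,0,0],[0,0,0],0.9],[[0,0,0],[0,0,0],0.9],[[0,0,0],[0,0,0],0.9],[[0,0,0],[0,0,0],0.9],[[0,0,0],[0,0,0],0.9],[[0,0,0],[0,0,0],0.9]])

```text
t: 38.05
ee_pos: [0.6216, -0.0101, 0.294]
orientation: [0.975, 0.222, 0.0, -0.0]
ft_force: [-1.1, 0.5, -2.0]
gripper_width: 0.0177
gripper_force: 59.2
```

apply_moves(steps=[[[0,0,0],[0,0,0],0.9],[[0,0,0],[0,0,0],0.9],[[0,0,0],[0,0,0],0.9],[[0,0,0],[0,0,0],0.9],[[0,0,0],[0,0,0],0.9],[[0,0,0],[0,0,0],0.9],[[0,0,0],[0,0,0],0.9],[[0,0,0],[0,0,0],0.9]])

```text
t: 38.85
ee_pos: [0.6216, -0.01, 0.294]
orientation: [0.975, 0.222, 0.0, -0.0]
ft_force: [-0.2, 0.5, -2.6]
gripper_width: 0.0179
gripper_force: 59.2
```

apply_moves(steps=[[[0,0,0],[0,0,0],0.9],[[0,0,0],[0,0,0],0.9],[[0,0,0],[0,0,0],0.9],[[0,0,0],[0,0,0],0.9],[[0,0,0],[0,0,0],0.9],[[0,0,0],[0,0,0],0.9],[[0,0,0],[0,0,0],0.9],[[0,0,0],[0,0,0],0.9]])

```text
t: 39.65
ee_pos: [0.6216, -0.0101, 0.294]
orientation: [0.975, 0.222, 0.0, -0.0]
ft_force: [0.0, -0.2, -2.7]
gripper_width: 0.0179
gripper_force: 59.2
```

apply_moves(steps=[[[0,0,0],[3,-5,0],0.9],[[0,0,0],[5,-10,0],0.9],[[0,0,0],[7,-15,0],0.9],[[0,0,0],[7,-15,0],0.9],[[0,0,0],[7,-15,0],0.9],[[0,0,0],[5,-10,0],0.9],[[0,0,0],[2,-6,0],0.9],[[0,0,0],[0,0,0],0.9]])

```text
t: 40.45
ee_pos: [0.621, 0.0751, 0.294]
orientation: [0.975, 0.223, -0.0, -0.0]
ft_force: [-0.4, -0.6, -2.1]
gripper_width: 0.0181
gripper_force: 59.2
```

```bash
python3 -c "
from h import *
S=grab('scene'); e,M,s=tool(); a=M[:,1]*.035
print(*delta(np.array([.637,.044,.2955])-a*[1,1,0],-64)); stds(S)"
```

```text
now [0.6211 0.0743 0.294 ] yaw -64.3 turn z -0.3 shift [ 1.2 -0.8 -1.5] tilt [ 0. -0. -1.]
yellow [ 0.6365 -0.2188  0.128 ] 530.5
green [ 0.6375 -0.04    0.128 ] 433.0
blue [0.639  0.0435 0.128 ] 433.0
```

apply_moves(steps=[[[0,0,0],[0,0,0],0.9],[[0,0,0],[0,0,0],0.9],[[0,0,0],[0,0,0],0.9],[[0,0,0],[0,0,0],0.9],[[0,0,0],[0,0,0],0.9],[[0,0,0],[0,0,0],0.9],[[0,0,0],[0,0,0],0.9],[[0,0,0],[0,0,0],0.9]])

```text
t: 41.3
ee_pos: [0.6212, 0.074, 0.294]
orientation: [0.975, 0.222, 0.0, -0.0]
ft_force: [-0.4, -1.2, -2.5]
gripper_width: 0.0179
gripper_force: 59.2
```

apply_moves(steps=[[[0,0,0],[0,0,0],0.9],[[0,0,0],[0,0,0],0.9],[[0,0,0],[0,0,0],0.9],[[0,0,0],[0,0,0],0.9],[[0,0,0],[0,0,0],0.9],[[0,0,0],[0,0,0],0.9],[[0,0,0],[0,0,0],0.9],[[0,0,0],[0,0,0],0.9]])

```text
t: 42.1
ee_pos: [0.6212, 0.0741, 0.294]
orientation: [0.975, 0.222, 0.0, -0.0]
ft_force: [-0.2, -0.6, -2.9]
gripper_width: 0.0179
gripper_force: 59.2
```

apply_moves(steps=[[[0,0,0],[0,0,0],0.9],[[0,0,0],[0,0,0],0.9],[[0,0,0],[0,0,0],0.9],[[0,0,0],[0,0,0],0.9],[[0,0,0],[0,0,0],0.9],[[0,0,0],[0,0,0],0.9],[[0,0,0],[0,0,0],0.9],[[0,0,0],[0,0,0],0.9]])

```text
t: 42.9
ee_pos: [0.6212, 0.0741, 0.294]
orientation: [0.975, 0.222, 0.0, -0.0]
ft_force: [-0.4, -0.2, -2.4]
gripper_width: 0.0181
gripper_force: 59.2
```

apply_moves(steps=[[[0,0,0],[0,0,-4],0.9],[[0,0,0],[0,0,-4],0.9],[[0,0,5.6],[0,0,0],0.9],[[0,0,5.6],[0,0,0],0.9],[[0,0,5.6],[0,0,0],0.9],[[0,0,5.6],[0,0,0],0.9],[[0,0,0],[0,0,0],0.9],[[0,0,0],[0,0,0],0.9]])

```text
t: 43.7
ee_pos: [0.6213, 0.0741, 0.3024]
orientation: [1.0, 0.029, 0.0, -0.0]
ft_force: [1.0, -0.8, -3.0]
gripper_width: 0.0178
gripper_force: 59.2
```

```bash
python3 -c "
from h import *
print(*delta(np.array([.554,.362,.2955]),-86.8))"
```

```text
now [0.6213 0.0741 0.3024] yaw -86.6 turn z 0.2 shift [ -50.3 -291.4    6.9] tilt [ 0.001  0.    -1.   ]
```

apply_moves(steps=[[[0,0,0],[-3,-16,0],0.9],[[0,0,0],[-6,-30,0],0.9],[[0,0,0],[-6,-32,0],0.9],[[0,0,0],[-6,-32,0],0.9],[[0,0,0],[-6,-32,0],0.9],[[0,0,0],[-6,-32,0],0.9],[[0,0,0],[-6,-32,0],0.9],[[0,0,0],[-5,-32,0],0.9]])

```text
t: 44.5
ee_pos: [0.5626, 0.3115, 0.3022]
orientation: [1.0, 0.029, -0.0, -0.0]
ft_force: [0.1, -0.8, -2.7]
gripper_width: 0.0182
gripper_force: 59.3
```

apply_moves(steps=[[[0,0,0],[-3,-26,0],0.9],[[0,0,0],[-2,-18,0],0.9],[[0,0,0],[-1,-9,0],0.9],[[0,0,0],[0,0,0],0.9],[[0,0,0],[0,0,0],0.9],[[0,0,0],[0,0,0],0.9],[[0,0,0],[0,0,0],0.9],[[0,0,0],[0,0,0],0.9]])

```text
t: 45.3
ee_pos: [0.5551, 0.361, 0.3022]
orientation: [1.0, 0.028, 0.0, -0.0]
ft_force: [0.1, -0.5, -2.7]
gripper_width: 0.018
gripper_force: 59.3
```

```bash
python3 -c "
from h import *
S=grab('scene');save(S,'h1.png',(230,40,400,200),4)
print(*delta(np.array([.554,.362,.2375]),-86.8)); stds(S)"
```

```text
now [0.5551 0.3612 0.3022] yaw -86.8 turn z -0.0 shift [-1.  -0.9 64.7] tilt [ 0.  0. -1.]
yellow [ 0.6366 -0.2188  0.128 ] 528.5
green [ 0.637  -0.0398  0.128 ] 443.5
blue [0.6385 0.0442 0.128 ] 442.5
```

View pics/h1.png

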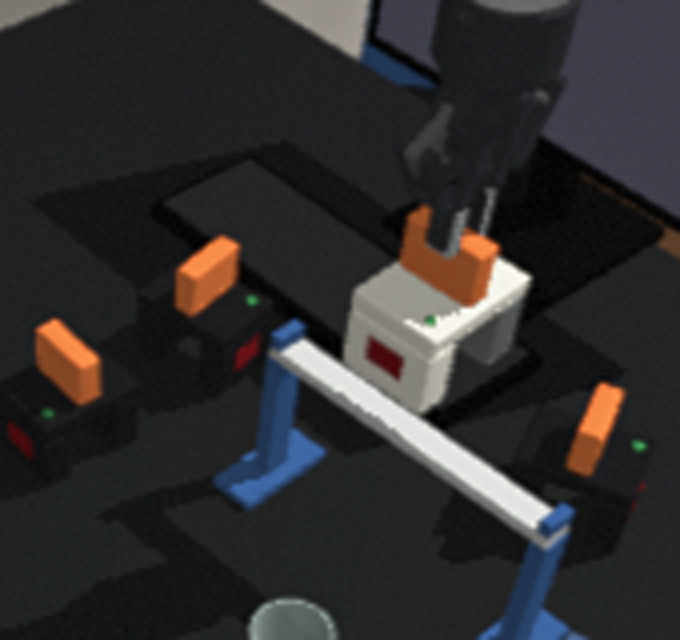

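The reader is aligned above the bar, with its legs straddling it in y. I descend in stages and watch the force.

apply_moves(steps=[[[0,0,0],[-1,-0.8,12],0.9],[[0,0,0],[0,0,14],0.9],[[0,0,0],[0,0,12],0.9],[[0,0,0],[0,0,10],0.9],[[0,0,0],[0,0,8],0.9],[[0,0,0],[0,0,8],0.9],[[0,0,0],[0,0,8],0.9],[[0,0,0],[0,0,6],0.9]])

```text
t: 46.15
ee_pos: [0.5537, 0.3625, 0.2233]
orientation: [1.0, 0.028, -0.0, 0.0]
ft_force: [-0.3, 0.0, -3.2]
gripper_width: 0.0181
gripper_force: 59.3
```

apply_moves(steps=[[[0,0,0],[0,0,6],0.9],[[0,0,0],[0,0,6],0.9],[[0,0,0],[0,0,6],0.9],[[0,0,0],[0,0,6],0.9],[[0,0,0],[0,0,5],0.9],[[0,0,0],[0,0,4],0.9],[[0,0,0],[0,0,0],0.9],[[0,0,0],[0,0,0],0.9]])

```text
t: 46.95
ee_pos: [0.5539, 0.3626, 0.1911]
orientation: [1.0, 0.028, 0.0, -0.0]
ft_force: [-0.1, 0.7, -2.2]
gripper_width: 0.0179
gripper_force: 59.2
```

```bash
python3 -c "
from h import *
S=grab('scene');save(S,'h2.png',(230,40,400,200),4)
print(*delta(np.array([.554,.362,.1875]),-86.8)); print(ctrl.read_state()['ft_force'])"
```

```text
now [0.5539 0.3626 0.1913] yaw -86.8 turn z 0.0 shift [0.  0.6 3.8] tilt [ 0.001  0.    -1.   ]
[ 0.71485201  0.14944429 -2.77261888]
```

View pics/h2.png

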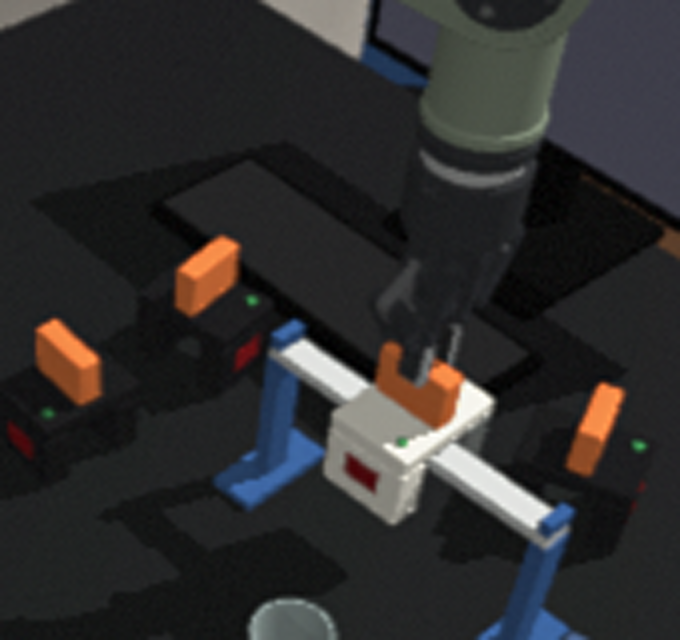

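The bar passes under the bridge at (430,465), with one leg on either side. I lower the last 4 mm.

apply_moves(steps=[[[0,0,0],[0,0,1],0.9],[[0,0,0],[0,0,1],0.9],[[0,0,0],[0,0,1],0.9],[[0,0,0],[0,0,0.7],0.9],[[0,0,0],[0,0,0],0.9],[[0,0,0],[0,0,0],0.9],[[0,0,0],[0,0,0],0.9],[[0,0,0],[0,0,0],0.9]])

```text
t: 47.8
ee_pos: [0.5538, 0.3625, 0.1874]
orientation: [1.0, 0.028, 0.0, -0.0]
ft_force: [0.0, 0.6, -2.5]
gripper_width: 0.0182
gripper_force: 59.2
```

apply_moves(steps=[[[0,0,0],[0,0,0.3],0.9],[[0,0,0],[0,0,0],0.9],[[0,0,0],[0,0,0],0.9],[[0,0,0],[0,0,0],0.9],[[0,0,0],[0,0,0],0.9],[[0,0,0],[0,0,0],0.9],[[0,0,0],[0,0,0],0.9],[[0,0,0],[0,0,0],0.9]])

```text
t: 48.6
ee_pos: [0.5538, 0.3625, 0.187]
orientation: [1.0, 0.028, 0.0, -0.0]
ft_force: [0.3, -0.0, -3.0]
gripper_width: 0.0181
gripper_force: 59.2
```

apply_moves(steps=[[[0,0,0],[0,0,0.5],0.9],[[0,0,0],[0,0,0],0.9],[[0,0,0],[0,0,0.5],0.9],[[0,0,0],[0,0,0],0.9],[[0,0,0],[0,0,0],0.9],[[0,0,0],[0,0,0],0.9],[[0,0,0],[0,0,0],0.9],[[0,0,0],[0,0,0],0.9]])

```text
t: 49.4
ee_pos: [0.5539, 0.3627, 0.1868]
orientation: [1.0, 0.028, 0.0, -0.0]
ft_force: [-2.5, -0.0, 5.6]
gripper_width: 0.0182
gripper_force: 60.3
```

Contact. I open and rise straight up.

apply_moves(steps=[[[0,0,0],[0,0,0],0.78],[[0,0,0],[0,0,0],0.74],[[0,0,0],[0,0,0],0.7],[[0,0,0],[0,0,0],0.6],[[0,0,0],[0,0,0],0.5],[[0,0,0],[0,0,0],0.4],[[0,0,0],[0,0,0],0.3],[[0,0,0],[0,0,0],0.3]])

```text
t: 50.2
ee_pos: [0.5538, 0.3625, 0.186]
orientation: [1.0, 0.028, 0.0, -0.0]
ft_force: [-0.7, 0.2, 0.3]
gripper_width: 0.0598
gripper_force: 0.0
```

apply_moves(steps=[[[0,0,0],[0,0,-5],0.3],[[0,0,0],[0,0,-15],0.3],[[0,0,0],[0,0,-25],0.3],[[0,0,0],[0,0,-25],0.3],[[0,0,0],[0,0,-20],0.3],[[0,0,0],[0,0,-10],0.3],[[0,0,0],[0,0,0],0.3],[[0,0,0],[0,0,0],0.3]])

```text
t: 51.0
ee_pos: [0.5534, 0.3623, 0.2852]
orientation: [1.0, 0.028, -0.001, 0.0]
ft_force: [-0.4, 0.4, -1.5]
gripper_width: 0.0599
gripper_force: 0.0
```

```bash
python3 -c "
from h import *
S=grab('scene');save(S,'h3.png',(110,60,400,330),2); stds(S); print(ctrl.read_state()['ft_force'],grip(S,(.554,.362,.178),20,.178))"
```

```text
yellow [ 0.6365 -0.2188  0.128 ] 531.5
green [ 0.637  -0.0396  0.128 ] 442.0
blue [0.6386 0.0441 0.128 ] 441.5
[-0.23064735 -0.68693111 -0.11154181] (array([0.5492, 0.3662]), 328.0, [(np.float64(0.061), np.float64(111.8)), (np.float64(0.073), np.float64(2.9))])
```

View pics/h3.png

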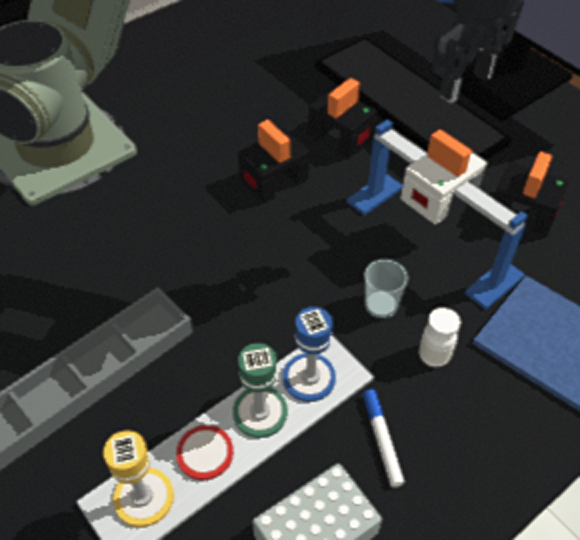

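The reader hangs astride the bar at (442,180), all three standards stand on their pads, and the gripper is clear. Handing in.

```bash
python3 -c "
from bench import job
print(job.sign_off())"
```

```text
the job is handed in; nothing more can be done
None
```

I handed the job in: yellow, green and blue (red absent) stand on their pads, their labels were scanned in that order, and the reader hangs astride the bar; sign-off returned no verdict.

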